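Make up a sedan kit and a frog kit

ROBOT

A 6-joint arm with a two-finger parallel gripper is mounted at the origin on the work surface. World frame = base frame: x ahead of the robot, y to its left, z up, the work surface at z = 0. Lengths are in m, angles in rad, forces in N, time in s.
With the tool pointing down it reaches from about 0.225 to 0.875 m from the base axis. Payload 3.4 kg.
Tool frame: the origin (TCP) lies at the very end of the fingers, on their centre line; the grasp point (between the pads) lies 19 mm behind it; z points along the fingers, x is the direction in which the jaws open and shut, and the axes are right-handed (so a half turn about z gives the same grasp; the last joint's range is limited). The gripper opens to 85 mm and grips with 20 to 120 N. Pads are 22 mm wide; open, the fingers measure 114 mm over their backs; the gripper's body (76 mm by 85 mm) begins 54 mm behind the grasp point. The pads swing forward as they close: fully open they stand 13 mm farther back than shut.
Start: joints at [1.138, 0.276, 1.505, -0, 1.361, -0.121], TCP at [0.176, 0.547, 0.231] pointing down, gripper open.
Joint ranges: [-2.89, 2.89], [-0.75, 2.08], [0.22, 2.7], [-1.18, 4.32], [0.11, 2.71], [-2.7, 2.7]. Speed limits (rad/s): [2.57, 2.57, 3.14, 3.14, 3.14, 3.14].

INTERFACE

Orientations are given as a unit quaternion [w, x, y, z].
In Python, from rig import manip gives the robot as it stands.
- The arm moves only by the tool send_rows, never from a script. Its argument "increments" is a list of rows, each a list of 5 numbers: the opening, from 0 (shut) to 1 (fully open), then the shift along the tool's x, y, z in m, then the turn about the tool's z in rad. A call has 1 to 8 rows; each row shifts and turns the commanded pose from where the row before left it, along the tool's axes as they then stand; what a row does not reach is not made up. A row lasts 1/8 s, in which the tool goes at most 62.5 mm and 10.7 degrees, less where a joint would pass 70% of its speed; a pose out of reach is approached as far as the arm can. A call is refused whole if a number of a shift passes 0.0625 or a number of a turn 0.188, either way. A call with a gripper value outside its range is refused whole. The fingers move at their own pace and stop on an object; "squeeze" is the grip in N (left out, the last holds). Time passes only in rows, so rows that do not move let the fingers close. It gives the time, the measured TCP pose, the force and the opening at its end, in the units of the state.
- manip.get_state(): the state, without advancing time (a new reading comes with each control period).
- manip.get_image(name): name is "side" or "top" or "wrist"; returns the picture (480x640x3 uint8, red, green, blue); there is no depth.
- manip.calibration(name): a dict with "fx", "fy", "cx", "cy" (pixels), "camera_from_world" (4x4, takes a point from world to camera coordinates). Camera axes: x right, y up, looking along -z (the intrinsics and any distortion apply to the point x, -y, -z); pixel columns grow to the right and rows downward; lengths in m; the calibration is good to about 2 mm. A picture is of the moment at which its call begins: read the wrist's pose just before it. calibration takes no time and is no camera call; for the wrist camera it gives the pose at the moment of the call.
- manip.sign_off(): hands the job in, once; it reports no verdict.
The state is a dict: "clock": time; "qpos": joint angles; "qd": joint speeds; "effort": joint torques, N m; "position": TCP position; "ee_rot": TCP orientation; "contact_force": force on the tool from outside, world axes, zero at the start; "moment": the same for the moment, N m; "width": finger opening in m.
Only numpy, scipy, OpenCV 4.12 (cv2) and the standard library are available. Lean on these libraries where they do the work, as an engineer would, in place of code of your own. Each camera call takes 0.05 s, during which the arm holds its last target.

TASK

Make up the two self-assembly toy kits from the parts on the counter: the red tray gets the cream sedan body in its long bay, the large flywheel in its square bay and the walnut screwdriver in its third bay, and the blue tray gets the green frog in its larger bay and the small flywheel in its smaller bay. Set each part down flat on the floor of its bay, the right way up as it stands now; do not drop anything. Leave the yellow frog, the brass gear and the jar where they are.

Things in the scene. Friction and masses are not known exactly. Their poses are not given: they have to be found in the camera images.
- sedan: Cream tin toy sedan body, no wheels, 130 long (x, bonnet to +x) x 52 wide (y) x 51 high mm, about 110 g. Up to 26 mm height it is 52 wide; above stands the cabin with dark windows, 46 wide with near-upright sides, 58 long, centred at x = -6 mm, 26 to 51 mm high: grip it there, across y. Origin: centre of the underside; z up.
- green_frog: Green enamelled tin frog, 62 long (x, head with white eyes to +x) x 48 wide (y) x 39 high mm, about 60 g. Its flanks, 48 mm apart, are near-upright up to 26 mm height for 20 mm either side of the origin: grip across y there. Origin: centre of the underside; z up.
- large_flywheel: Large nickel flywheel lying flat, about 190 g: disc 48 mm in diameter, 12 mm thick, a ring of dark dots on its face; on it an upright boss 16 mm in diameter from 12 to 36 mm height, the top 10 mm a brass pinion. Grip it by the boss. Origin: centre of the underside; z up along the boss.
- small_flywheel: Small nickel flywheel lying flat, about 90 g: disc 30 mm in diameter, 12 mm thick, with an upright boss 16 mm in diameter from 12 to 36 mm height, the top 10 mm a brass pinion. Grip it by the boss. Origin: centre of the underside; z up along the boss.
- screwdriver: Stubby screwdriver lying along its x, 70 mm long, about 35 g: octagonal walnut handle 28 mm across flats from x = -35 to +8 mm (full thickness -31 to +3), brass ferrule, thin steel blade to x = +35. It lies on a flat; two other flats stand upright, facing +-y: grip across y at x = -10 mm (balance point). Origin: on its axis at half length, 14 mm above what it lies on.
- red_tray: Red tin kit tray, fixed, 149 (x) x 162 (y) mm; floor 3 mm thick, walls 3 mm thick, 13 mm high. Bays (inner size x by y, centre in tray frame, mm): long, for the sedan lying along tray y: 76 x 156 at (33.5, 0); square, for the flywheel: 64 x 64 at (-39.5, -46); third, for the screwdriver along tray y: 64 x 89 at (-39.5, 33.5). Origin: centre of the underside; z up.
- blue_tray: Blue tin kit tray, fixed, 84 (x) x 141 (y) mm; floor 3 mm thick, walls 3 mm thick, 13 mm high. Bays (inner size x by y, centre in tray frame, mm): larger, for the frog along tray x or y: 78 x 78 at (0, 28.5); smaller, for the small flywheel: 78 x 54 at (0, -40.5). Origin: centre of the underside; z up.
- yellow_frog: Yellow enamelled tin frog, otherwise the same as the green one; for another order: stays where it is. Loose. Origin: centre of the underside.
- brass_gear: Brass toothed gear lying flat, 53 mm over the teeth, 6 mm thick with a small hub to 14 mm height; stays where it is. Loose. Origin: centre of the underside.
- rivet_jar: Small glass jar with a tin cap, 48 mm in diameter, 52 mm high; stays where it is. Loose. Origin: centre of the underside.
Not all that is in view belongs to the job. What is shaped like the red_tray but black, pink or turquoise is not meant.

How it is judged:
By the outcome, as a careful person would: the job done as asked, in the order asked, and still so for the second after the job is handed in, with the robot touching nothing.
It also fails if it takes over 134 s, if anything falls off the work surface, if the arm or the gripper's body presses on something with over 40 N, if the wrist force passes 120 N, or if a joint passes its speed limit or range.

## Working session

There is one attempt and no reset: what is moved stays moved. The work goes in short steps, Python scripts to look and compute and a tool call to move; the robot and the scene stay as the last step left them, time stands still between calls to the robot, and variables do not carry over. Pictures are saved under pics/ and viewed, and the job is handed in when it is done.

Besides the shell and the picture viewer there is one more tool, called after "Call:" as name(argument=value, ...), one argument or row to a line, values as JSON. send_rows: Moves the arm, as the interface text tells. Its arguments: {"type":"object","properties":{"increments":{"type":"array","items":{"type":"array","items":{"type":"number"}}},"squeeze":{"type":"number"}},"required":["increments"]}

```bash
ls; mkdir -p pics; python3 - <<'E'
from rig import manip
import cv2
print(manip.get_state())
for n in ["side","top","wrist"]:
    c=manip.calibration(n); print(n,{k:(v if not hasattr(v,'round') else v.round(4).tolist() if hasattr(v,'tolist') else v) for k,v in c.items()})
    cv2.imwrite(f"pics/{n}0.png",manip.get_image(n)[:,:,::-1])
E
```

```text
pics
{'clock': 0.0, 'qpos': array([ 1.13800004e+00,  2.76596289e-01,  1.50611745e+00, -3.15913068e-06,
        1.36070888e+00, -1.20986064e-01]), 'qd': array([ 0.00046728, -0.0001329 , -0.00015666, -0.00127196, -0.00083315,
        0.00224507]), 'effort': array([ 1.71274522e-03, -4.16782093e+01, -2.45810062e+01,  7.84544773e-05,
        1.09973652e-02, -5.90131421e-06]), 'position': array([0.1761769 , 0.54679467, 0.23044523]), 'ee_rot': array([ 4.46831059e-04,  8.08325538e-01,  5.88735074e-01, -7.98461846e-04]), 'contact_force': array([-0.0288957 ,  0.75582796,  0.17260484]), 'moment': array([-0.05440714,  0.02374869, -0.0075289 ]), 'width': 0.08560051204889763}
side {'fx': 625.0612302261085, 'fy': 625.0612302261085, 'cx': 324.278892724299, 'cy': 237.09824573429927, 'camera_from_world': [[-0.7726, -0.6346, 0.0207, 0.4034], [0.4261, -0.494, 0.7579, -0.1858], [-0.4707, 0.5944, 0.652, -1.3118], [0.0, 0.0, 0.0, 1.0]]}
top {'fx': 526.0186196949732, 'fy': 526.0186196949732, 'cx': 319.0380945664548, 'cy': 239.23766031412967, 'camera_from_world': [[0.0167, -0.9998, 0.0149, 0.0539], [0.9879, 0.0188, 0.1537, -0.4656], [-0.154, 0.0121, 0.988, -1.1662], [0.0, 0.0, 0.0, 1.0]]}
wrist {'fx': 410.714312558021, 'fy': 410.714312558021, 'cx': 318.10798525138483, 'cy': 232.41124088829514, 'camera_from_world': [[0.3075, 0.9516, -0.0022, -0.5749], [-0.9192, 0.2964, -0.2594, 0.0338], [-0.2462, 0.0818, 0.9658, -0.3804], [0.0, 0.0, 0.0, 1.0]]}
```

View pics/top0.png

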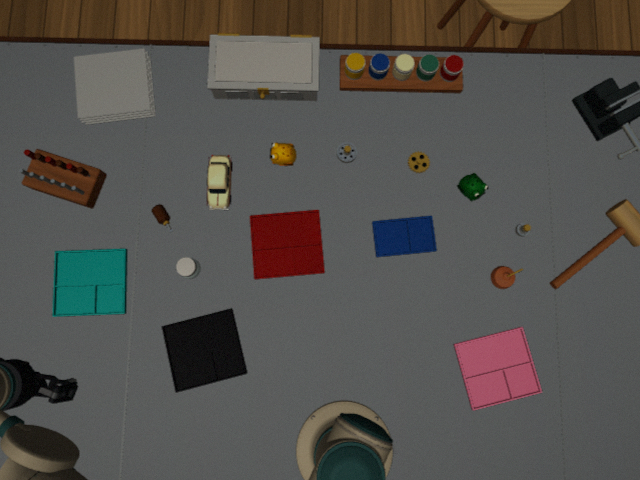

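View pics/side0.png

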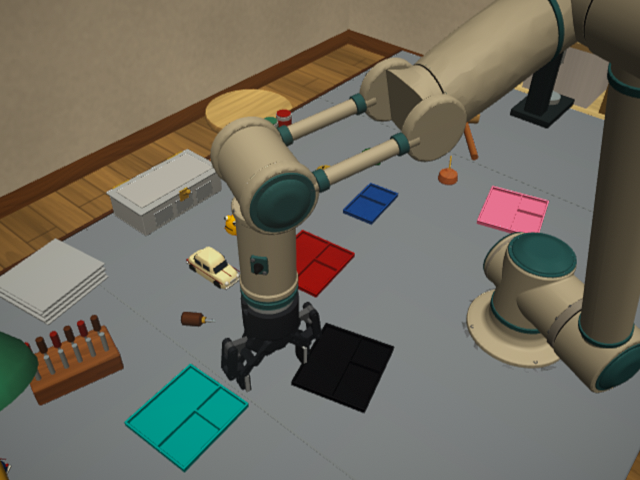

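View pics/wrist0.png

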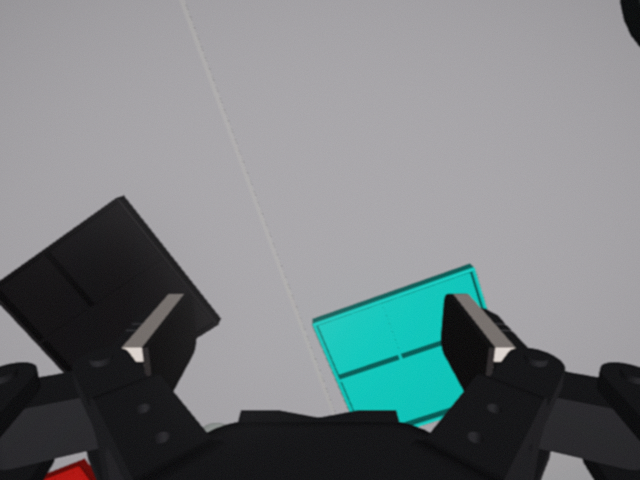

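```bash
python3 - <<'E'
import cv2
im=cv2.imread('pics/top0.png')
def c(n,x0,y0,x1,y1,k):
    cv2.imwrite(f'pics/{n}.png',cv2.resize(im[y0:y1,x0:x1],None,fx=k,fy=k,interpolation=cv2.INTER_CUBIC))
c('c1',140,125,340,285,4); c('c2',330,135,550,295,3.6)
E
```

```text
(no output)
```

View pics/c1.png

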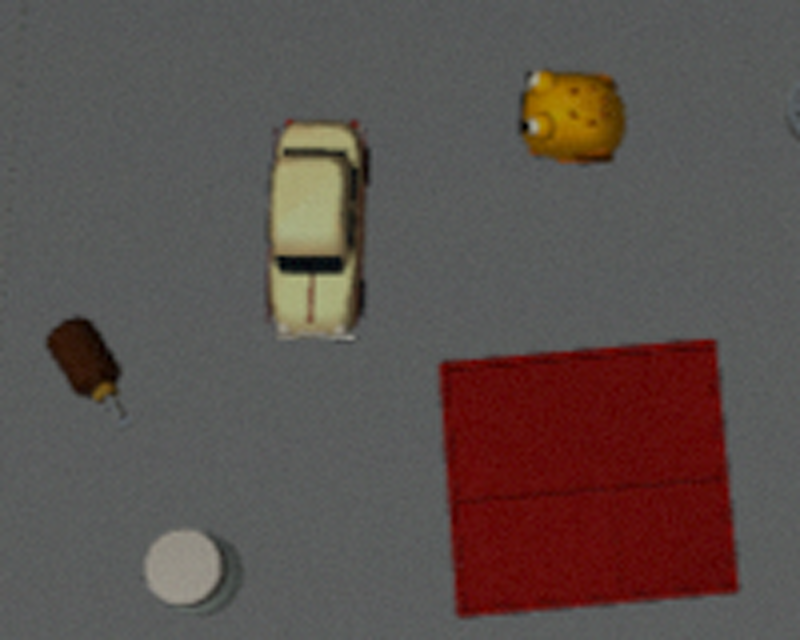

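View pics/c2.png

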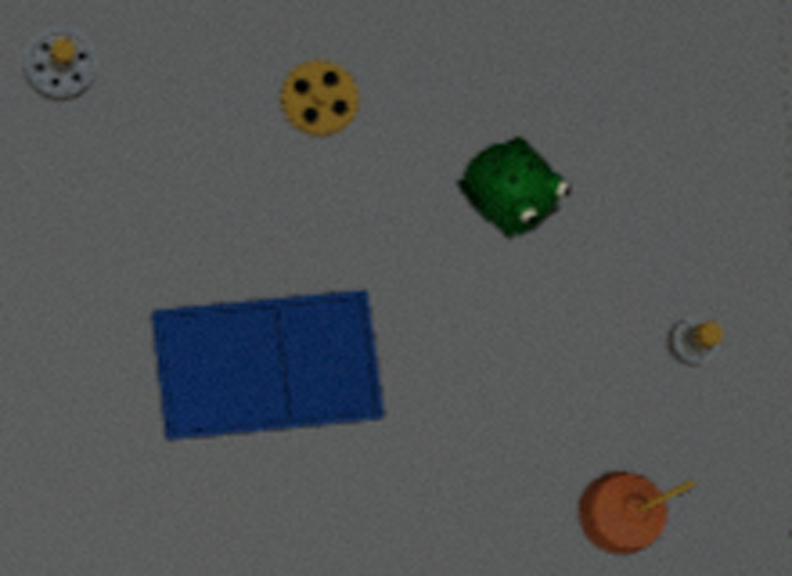

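```bash
cat > h.py <<'E'
import numpy as np, cv2
from rig import manip
def cam(n): 
    c=manip.calibration(n); return c
def toplane(c,uv,z):
    uv=np.atleast_2d(np.array(uv,float)); T=np.array(c['camera_from_world']); R=T[:3,:3]; o=-R.T@T[:3,3]
    d=np.stack([(uv[:,0]-c['cx'])/c['fx'],-(uv[:,1]-c['cy'])/c['fy'],-np.ones(len(uv))],1)@R
    s=(z-o[2])/d[:,2]; return (o+s[:,None]*d)
def project(c,p):
    p=np.atleast_2d(np.array(p,float)); T=np.array(c['camera_from_world']); q=p@T[:3,:3].T+T[:3,3]
    return np.stack([c['cx']+c['fx']*q[:,0]/-q[:,2], c['cy']-c['fy']*q[:,1]/-q[:,2]],1)
def yawof(q):
    return np.arctan2(2*(q[1]*q[2]+q[0]*q[3]),1-2*(q[2]**2+q[3]**2))
def show():
    s=manip.get_state(); print('t %.2f'%s['clock'],'p',s['position'].round(4),'yaw %.1f'%np.degrees(yawof(s['ee_rot'])),'F',s['contact_force'].round(1),'w %.4f'%s['width'],'q6 %.2f q1 %.2f'%(s['qpos'][5],s['qpos'][0])); return s
def plan(x,y,z,yawdeg,step=.05):
    s=show(); yaw=yawof(s['ee_rot']); t=np.radians(yawdeg); d=(t-yaw+np.pi/2)%np.pi-np.pi/2
    y2=yaw+d; print('turn tool-z total %.3f rad'%-d, '-> q6 about %.2f'%(np.arctan2(y,x)-y2), 'or other way', ((np.arctan2(y,x)-y2+np.pi)%(2*np.pi)-np.pi).round(2))
    dx=np.array([x,y])-s['position'][:2]
    a=[np.cos(y2),np.sin(y2)]; b=[np.sin(y2),-np.cos(y2)]
    v=np.array([dx@a,dx@b,s['position'][2]-z]); n=int(np.ceil(abs(v).max()/step)); print('after turn: tool shift mm',(v*1000).round(1),'n',n,'per row',(v*1000/max(n,1)).round(1))
E
python3 - <<'E'
from h import *
im=cv2.imread('pics/top0.png'); hsv=cv2.cvtColor(im,cv2.COLOR_BGR2HSV); c=cam('top')
T=c['camera_from_world']; print('cam',(-T[:3,:3].T@T[:3,3]).round(3))
def mask(lo,hi,roi):
    m=cv2.inRange(hsv,lo,hi); r=np.zeros_like(m); x0,y0,x1,y1=roi; r[y0:y1,x0:x1]=m[y0:y1,x0:x1]
    cs,_=cv2.findContours(r,cv2.RETR_EXTERNAL,cv2.CHAIN_APPROX_NONE); return r,max(cs,key=cv2.contourArea)
def rect(name,lo,hi,roi,z):
    r,k=mask(lo,hi,roi); w=toplane(c,k[:,0,:],z)[:,:2]*1000
    (cx,cy),(a,b),ang=cv2.minAreaRect(w.astype(np.float32)); print(name,'c',round(cx,1),round(cy,1),'size',round(a,1),round(b,1),'ang',round(ang,1))
rect('red',(0,150,40),(8,255,255),(240,200,335,285),.013)
rect('red2',(172,150,40),(180,255,255),(240,200,335,285),.013)
rect('blue',(100,120,40),(125,255,255),(365,205,445,265),.013)
rect('sedan',(15,50,100),(40,160,255),(200,145,240,215),.03)
rect('frog',(50,120,20),(75,255,255),(450,165,495,205),.015)
rect('driver',(0,80,15),(20,255,80),(145,195,175,235),.02)
rect('lf brass',(12,120,90),(30,255,255),(335,143,360,160),.036)
rect('sf brass',(12,120,90),(30,255,255),(515,220,535,238),.036)
# flywheel brass centroid
for n,roi in(('lf',(335,143,360,160)),('sf',(515,220,535,238))):
    m,_=mask((12,110,80),(30,255,255),roi); M=cv2.moments(m,True); print(n,M['m00'],toplane(c,[[M['m10']/M['m00'],M['m01']/M['m00']]],.034)*1000)
# frog eyes
E
```

```text
cam [0.279 0.077 1.223]
red c 456.3 137.6 size 148.9 161.3 ang 6.1
red2 c 385.0 202.7 size 6.6 4.8 ang 46.6
blue c 480.2 -136.1 size 84.8 141.7 ang 6.6
sedan c 619.7 301.2 size 47.6 80.3 ang 85.9
frog c 601.9 -298.2 size 56.9 54.2 ang 44.2
driver c 518.3 430.4 size 50.6 27.0 ang 33.4
lf brass c 682.0 -0.5 size 11.8 13.7 ang 46.9
sf brass c 501.0 -416.8 size 11.2 12.0 ang 44.6
lf 33.0 [[ 6.82237409e+02 -1.47898303e-01  3.40000000e+01]]
sf 32.0 [[ 501.76409717 -417.73242338   34.        ]]
```

```bash
python3 - <<'E'
from h import *
s=show(); c=cam('wrist'); T=np.array(c['camera_from_world']); o=-T[:3,:3].T@T[:3,3]
y=yawof(s['ee_rot']); ax=np.array([[np.cos(y),np.sin(y),0],[np.sin(y),-np.cos(y),0],[0,0,-1]])
print('cam rel tcp in tool', ax@(o-s['position'])); g=toplane(c,[[318,232]],0.0)[0]; print('axis ground rel tcp', ax@(g-s['position']))
plan(.62,.301,.2,90)
E
```

```text
t 0.15 p [0.1762 0.5469 0.2306] yaw 72.1 F [0.1 0.6 0. ] w 0.0851 q6 -0.12 q1 1.14
cam rel tcp in tool [ 0.00119338 -0.06553536 -0.14430314]
axis ground rel tcp [0.00027119 0.03478702 0.2306285 ]
t 0.15 p [0.1762 0.5469 0.2306] yaw 72.1 F [0.1 0.6 0. ] w 0.0851 q6 -0.12 q1 1.14
turn tool-z total -0.312 rad -> q6 about -1.12 or other way -1.12
after turn: tool shift mm [-245.9  443.8   30.6] n 9 per row [-27.3  49.3   3.4]
```

Call:
send_rows(
  increments=[
    [1, 0, 0, 0, -0.156],
    [1, 0, 0, 0, -0.156],
    [1, -0.027, 0.049, 0.003, 0],
    [1, -0.027, 0.049, 0.003, 0],
    [1, -0.027, 0.049, 0.003, 0],
    [1, -0.027, 0.049, 0.003, 0],
    [1, -0.027, 0.049, 0.003, 0],
    [1, -0.027, 0.049, 0.003, 0],
  ],
  squeeze=30,
)

```text
clock: 1.15
position: [0.4718, 0.3843, 0.2129]
ee_rot: [-0.0, 0.707, 0.707, -0.0]
contact_force: [0.1, 0.6, -0.2]
width: 0.0855
```

Call:
send_rows(
  increments=[
    [1, -0.028, 0.049, 0.004, 0],
    [1, -0.028, 0.049, 0.004, 0],
    [1, -0.028, 0.049, 0.004, 0],
    [1, 0, 0, 0, 0],
    [1, 0, 0, 0, 0],
  ],
)

```text
clock: 1.78
position: [0.6169, 0.3013, 0.2006]
ee_rot: [-0.001, 0.707, 0.707, -0.001]
contact_force: [0.3, -0.3, -0.8]
width: 0.0852
```

```bash
python3 - <<'E'
from h import *
plan(.62,.301,.2,90)
cv2.imwrite('pics/w1.png',manip.get_image('wrist')[:,:,::-1])
cv2.imwrite('pics/t1.png',manip.get_image('top')[:,:,::-1])
E
```

```text
t 1.77 p [0.6169 0.3013 0.2006] yaw 90.0 F [ 0.3 -0.3 -0.8] w 0.0852 q6 -1.22 q1 0.35
turn tool-z total -0.000 rad -> q6 about -1.12 or other way -1.12
after turn: tool shift mm [-0.3  3.1  0.6] n 1 per row [-0.3  3.1  0.6]
```

View pics/w1.png

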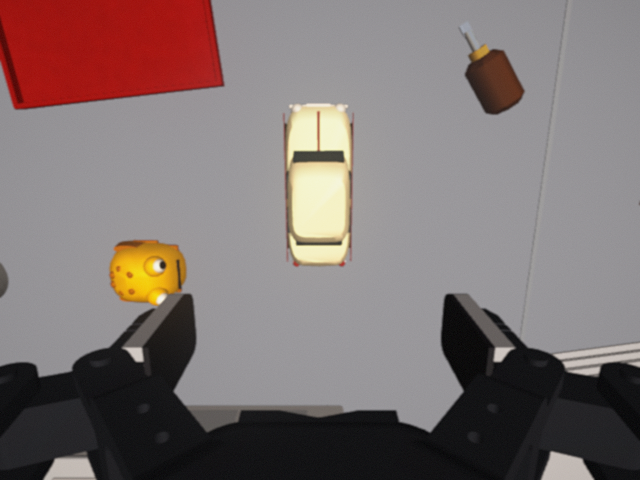

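```bash
python3 - <<'E'
from h import *
im=cv2.imread('pics/w1.png'); hsv=cv2.cvtColor(im,cv2.COLOR_BGR2HSV); c=cam('wrist')
def seg(name,m,roi,z):
    x0,y0,x1,y1=roi; r=np.zeros_like(m); r[y0:y1,x0:x1]=m[y0:y1,x0:x1]
    cs,_=cv2.findContours(r,cv2.RETR_EXTERNAL,cv2.CHAIN_APPROX_NONE);k=max(cs,key=cv2.contourArea)
    print(name,'bbox',cv2.boundingRect(k)); w=toplane(c,k[:,0,:],z)[:,:2]*1000
    (cx,cy),(a,b),ang=cv2.minAreaRect(w.astype(np.float32)); print('  c',round(cx,1),round(cy,1),'size',round(a,1),round(b,1),'ang',round(ang,1))
sat=cv2.inRange(hsv,(0,40,0),(180,255,255))
nb=cv2.bitwise_or(sat,cv2.inRange(hsv,(0,0,0),(180,255,60)))
seg('sedan all',nb,(270,90,370,285),.02)
seg('cream',cv2.inRange(hsv,(15,40,120),(40,160,255)),(280,95,360,275),.03)
seg('roof',cv2.inRange(hsv,(15,30,120),(40,160,255)),(280,163,360,240),.051)
seg('driver handle',cv2.inRange(hsv,(0,80,20),(16,255,160)),(455,40,530,120),.02)
for p in ([319,112],[318.5,148]): print(toplane(c,[p],.026)*1000)
# car bumper ends
print(toplane(c,[[319,104],[318,266]],.012)*1000)
E
```

```text
sedan all bbox (283, 105, 71, 162)
  c 603.0 303.1 size 129.2 54.3 ang 0.3
cream bbox (286, 105, 66, 161)
  c 600.9 303.1 size 124.3 49.5 ang 0.0
roof bbox (286, 163, 65, 77)
  c 607.0 303.1 size 56.2 46.2 ang 0.0
driver handle bbox (467, 50, 57, 63)
  c 519.3 433.2 size 50.0 30.1 ang 34.0
[[543.57591863 303.5480485   26.        ]]
[[569.9683138  303.19615702  26.        ]]
[[537.28533538 303.56338733  12.        ]
 [670.35583556 302.85469711  12.        ]]
```

Call:
send_rows(
  increments=[
    [1, 0.002, -0.01, 0.03, 0],
    [1, 0, 0, 0.04, 0],
    [1, 0, 0, 0.04, 0],
    [1, 0, 0, 0.04, 0],
    [1, 0, 0, 0.015, 0],
    [1, 0, 0, 0.007, 0],
    [1, 0, 0, 0, 0],
    [1, 0, 0, 0, 0],
  ],
)

```text
clock: 2.88
position: [0.6085, 0.3039, 0.031]
ee_rot: [0.001, 0.707, 0.707, 0.001]
contact_force: [-0.5, 0.1, -0.4]
width: 0.0855
```

```bash
python3 - <<'E'
from h import *
plan(.607,.303,.028,90)
cv2.imwrite('pics/w2.png',manip.get_image('wrist')[:,:,::-1])
E
```

```text
t 2.88 p [0.6085 0.3039 0.031 ] yaw 90.0 F [-0.5  0.1 -0.4] w 0.0855 q6 -1.21 q1 0.36
turn tool-z total 0.000 rad -> q6 about -1.11 or other way -1.11
after turn: tool shift mm [-0.9 -1.5  3. ] n 1 per row [-0.9 -1.5  3. ]
```

View pics/w2.png

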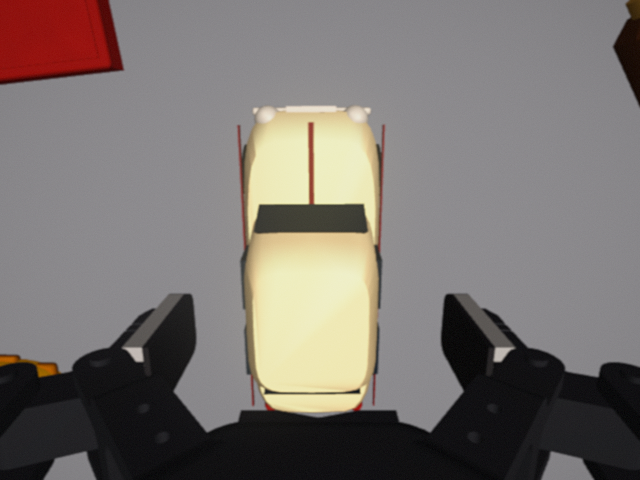

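Call:
send_rows(
  increments=[
    [1, -0.002, 0, 0.003, 0],
    [1, 0, 0, 0, 0],
    [0, 0, 0, 0, 0],
    [0, 0, 0, 0, 0],
    [0, 0, 0, 0, 0],
    [0, 0, 0, 0, 0],
    [0, 0, 0, 0, 0],
    [0, 0, 0, 0, 0],
  ],
  squeeze=35,
)

```text
clock: 3.92
position: [0.6076, 0.3015, 0.0265]
ee_rot: [0.0, 0.707, 0.707, 0.0]
contact_force: [0.1, 0.2, 1.0]
width: 0.0457
```

```bash
python3 - <<'E'
from h import *
show()
cv2.imwrite('pics/w3.png',manip.get_image('wrist')[:,:,::-1])
cv2.imwrite('pics/s3.png',manip.get_image('side')[:,:,::-1])
E
```

```text
t 3.92 p [0.6076 0.3015 0.0265] yaw 90.0 F [0.1 0.2 1. ] w 0.0457 q6 -1.21 q1 0.36
```

View pics/w3.png

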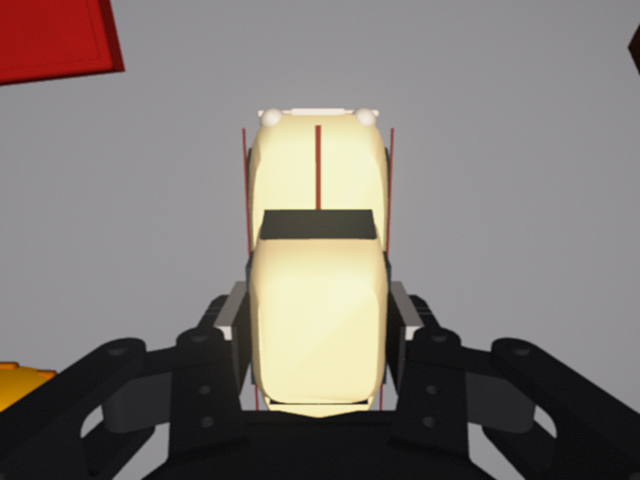

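Call:
send_rows(
  increments=[
    [0, 0, 0, -0.01, 0],
    [0, 0, 0, -0.03, 0],
    [0, 0, 0, -0.04, 0],
    [0, 0, 0, -0.04, 0],
    [0, 0, 0, -0.03, 0.18],
    [0, 0, 0, 0, 0.18],
    [0, 0, 0, 0, 0.18],
    [0, 0, 0, 0, 0.18],
  ],
)

```text
clock: 5.03
position: [0.607, 0.3012, 0.1766]
ee_rot: [-0.0, 0.912, 0.41, -0.0]
contact_force: [0.2, -0.3, -1.3]
width: 0.0452
```

Call:
send_rows(
  increments=[
    [0, 0, 0, 0, 0.18],
    [0, 0, 0, 0, 0.18],
    [0, 0, 0, 0, 0.18],
    [0, 0, 0, 0, 0.18],
    [0, 0, 0, 0, 0.026],
    [0, 0, 0, 0, 0],
    [0, 0, 0, 0, 0],
  ],
)

```text
clock: 5.9
position: [0.6074, 0.3014, 0.1763]
ee_rot: [0.0, 0.999, 0.053, -0.0]
contact_force: [-0.3, -0.0, -0.6]
width: 0.0455
```

```bash
python3 - <<'E'
from h import *
plan(.490,.1366,.18,6.1)
cv2.imwrite('pics/w4.png',manip.get_image('wrist')[:,:,::-1])
E
```

```text
t 5.90 p [0.6074 0.3014 0.1763] yaw 6.1 F [-0.3 -0.  -0.6] w 0.0455 q6 0.25 q1 0.36
turn tool-z total 0.000 rad -> q6 about 0.17 or other way 0.17
after turn: tool shift mm [-134.2  151.4   -3.7] n 4 per row [-33.6  37.8  -0.9]
```

View pics/w4.png

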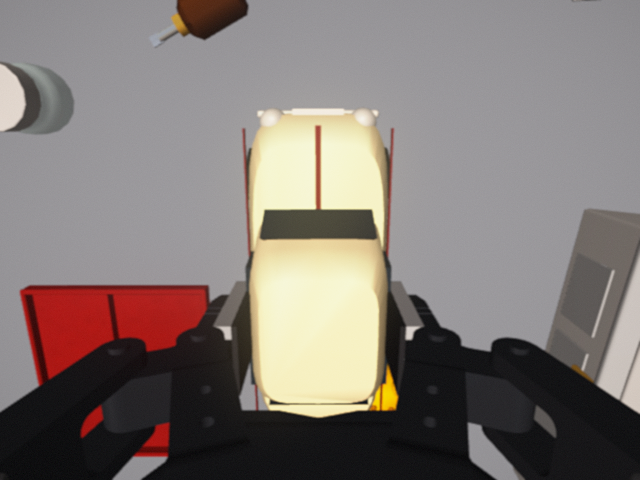

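```bash
python3 - <<'E'
from h import *
c=cam('wrist'); t=np.radians(6.1); R=np.array([[np.cos(t),-np.sin(t)],[np.sin(t),np.cos(t)]])
for p in ([-74.5,81],[74.5,81],[-6,81]):
    w=R@np.array(p)+[456.3,137.6]; print(w.round(1),project(c,[[w[0]/1000,w[1]/1000,.013]]).round(1))
im=cv2.imread('pics/w4.png'); hsv=cv2.cvtColor(im,cv2.COLOR_BGR2HSV)
m=cv2.inRange(hsv,(0,150,60),(8,255,255))|cv2.inRange(hsv,(172,150,60),(180,255,255))
cols=np.arange(35,200,15); rows=[int(np.argmax(m[270:,u]>0)+270) for u in cols]; print(rows)
cv2.imwrite('pics/w4c.png',cv2.resize(im[270:400,0:230],None,fx=3,fy=3))
E
```

```text
[373.6 210.2] [[ 17.7 291.9]]
[521.8 226.1] [[202.4 291.7]]
[441.7 217.5] [[102.6 291.8]]
[286, 286, 286, 286, 286, 286, 286, 286, 286, 286, 286]
```

View pics/w4c.png

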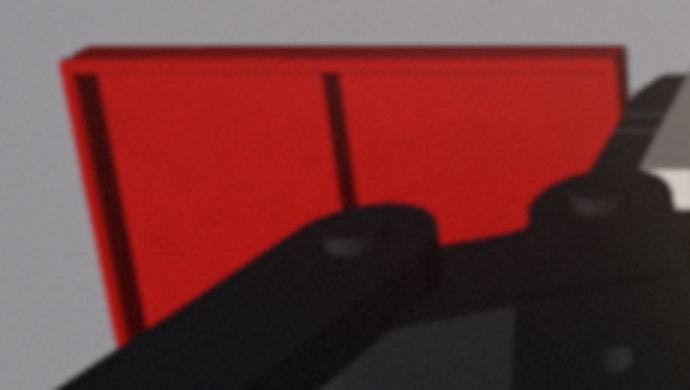

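Call:
send_rows(
  increments=[
    [0, -0.033, 0.038, 0, 0],
    [0, -0.033, 0.038, 0, 0],
    [0, -0.033, 0.038, 0, 0],
    [0, -0.033, 0.037, 0, 0],
    [0, 0, 0, 0.04, 0],
    [0, 0, 0, 0.04, 0],
    [0, 0, 0, 0, 0],
    [0, 0, 0, 0, 0],
  ],
)

```text
clock: 6.95
position: [0.4932, 0.1377, 0.0975]
ee_rot: [-0.0, 0.999, 0.053, 0.001]
contact_force: [-0.3, 0.4, -1.5]
width: 0.0453
```

```bash
python3 - <<'E'
from h import *
plan(.492,.1373,.030,6.1)
cv2.imwrite('pics/w5.png',manip.get_image('wrist')[:,:,::-1])
im=manip.get_image('top')[:,:,::-1]; cv2.imwrite('pics/t5.png',cv2.resize(im[180:300,220:350],None,fx=4,fy=4))
E
```

```text
t 6.95 p [0.4932 0.1377 0.0975] yaw 6.0 F [-0.3  0.4 -1.5] w 0.0453 q6 0.03 q1 0.14
turn tool-z total -0.001 rad -> q6 about 0.17 or other way 0.17
after turn: tool shift mm [-1.2  0.2 67.5] n 2 per row [-0.6  0.1 33.7]
```

View pics/w5.png

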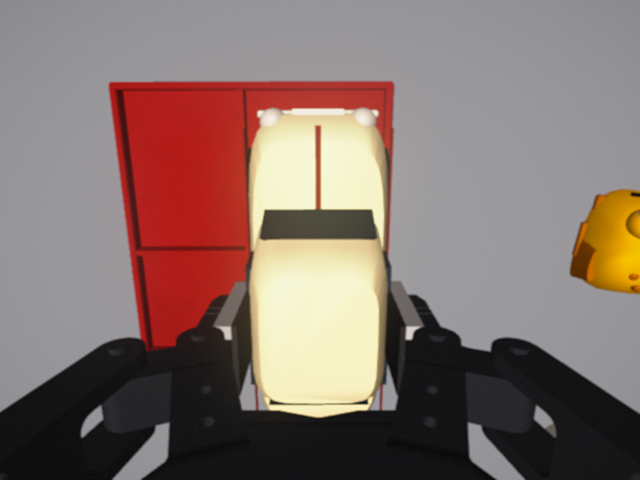

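View pics/t5.png

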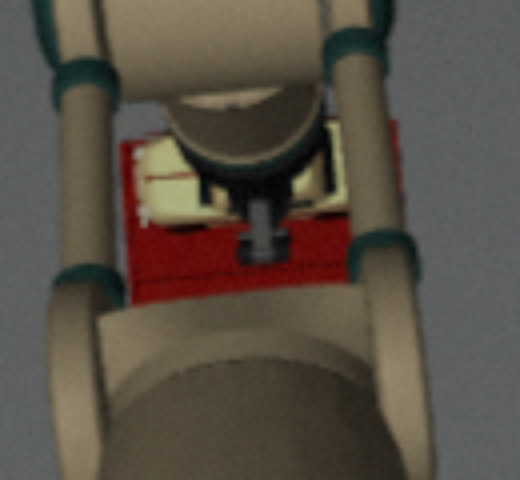

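Call:
send_rows(
  increments=[
    [0, -0.001, 0, 0.03, 0],
    [0, 0, 0, 0.02, 0],
    [0, 0, 0, 0.008, 0],
    [0, 0, 0, 0.004, 0],
    [0, 0, 0, 0, 0],
    [0, 0, 0, 0, 0],
  ],
)

```text
clock: 7.8
position: [0.4917, 0.1374, 0.035]
ee_rot: [-0.0, 0.999, 0.052, 0.001]
contact_force: [-0.7, -0.3, -0.4]
width: 0.0456
```

```bash
python3 - <<'E'
from h import *
plan(.492,.1373,.030,6.1)
cv2.imwrite('pics/w6.png',manip.get_image('wrist')[:,:,::-1])
E
```

```text
t 7.80 p [0.4917 0.1374 0.035 ] yaw 6.0 F [-0.7 -0.3 -0.4] w 0.0456 q6 0.03 q1 0.14
turn tool-z total -0.001 rad -> q6 about 0.17 or other way 0.17
after turn: tool shift mm [0.3 0.1 5. ] n 1 per row [0.3 0.1 5. ]
```

View pics/w6.png

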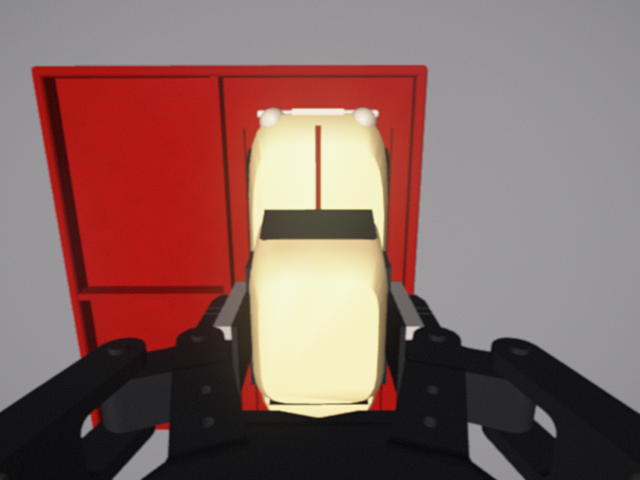

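Call:
send_rows(
  increments=[
    [0, 0, 0, 0.003, 0],
    [0, 0, 0, 0.002, 0],
    [0, 0, 0, 0, 0],
    [0, 0, 0, 0, 0],
  ],
)

```text
clock: 8.35
position: [0.4911, 0.1373, 0.0294]
ee_rot: [-0.0, 0.999, 0.052, 0.0]
contact_force: [0.3, -0.2, 1.0]
width: 0.0452
```

```bash
python3 - <<'E'
from h import *
show()
E
```

```text
t 8.35 p [0.4911 0.1373 0.0294] yaw 6.0 F [ 0.3 -0.2  1. ] w 0.0452 q6 0.03 q1 0.14
```

Call:
send_rows(
  increments=[
    [0.6, 0, 0, 0, 0],
    [0.7, 0, 0, 0, 0],
    [0.8, 0, 0, 0, 0],
    [0.8, 0, 0, 0, 0],
    [0.8, 0, 0, -0.01, 0],
    [0.8, 0, 0, -0.03, 0],
    [1, 0, 0, -0.04, 0],
    [1, 0, 0, -0.04, 0],
  ],
)

```text
clock: 9.35
position: [0.491, 0.1373, 0.1511]
ee_rot: [-0.0, 0.999, 0.052, 0.0]
contact_force: [1.0, 0.1, 0.5]
width: 0.0854
```

```bash
python3 - <<'E'
from h import *
plan(.672,0,.19,6)
cv2.imwrite('pics/w7.png',manip.get_image('wrist')[:,:,::-1])
E
```

```text
t 9.35 p [0.491  0.1373 0.1511] yaw 6.0 F [1.  0.1 0.5] w 0.0854 q6 0.03 q1 0.14
turn tool-z total 0.000 rad -> q6 about -0.10 or other way -0.1
after turn: tool shift mm [165.7 155.4 -38.9] n 4 per row [41.4 38.9 -9.7]
```

View pics/w7.png

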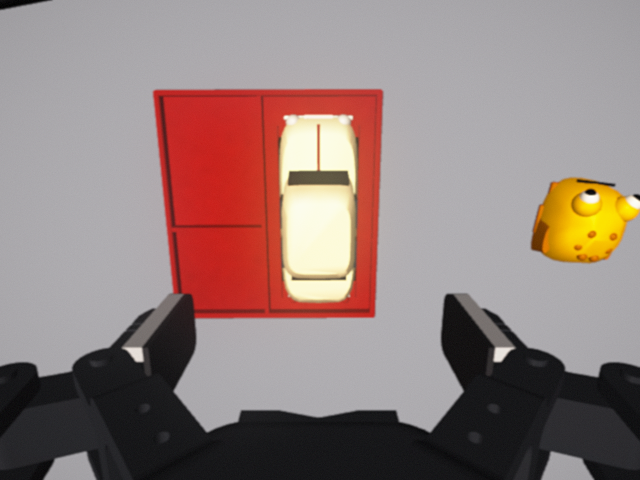

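Call:
send_rows(
  increments=[
    [1, 0.041, 0.039, -0.01, 0],
    [1, 0.041, 0.039, -0.01, 0],
    [1, 0.041, 0.039, -0.01, 0],
    [1, 0.042, 0.038, -0.01, 0],
    [1, 0, 0, 0, 0],
    [1, 0, 0, 0, 0],
  ],
)

```text
clock: 10.15
position: [0.6706, 0.0006, 0.189]
ee_rot: [-0.0, 0.999, 0.052, -0.001]
contact_force: [-0.2, -0.1, -0.3]
width: 0.0851
```

```bash
python3 - <<'E'
from h import *
plan(.682,0,.19,6)
cv2.imwrite('pics/w8.png',manip.get_image('wrist')[:,:,::-1])
im=manip.get_image('top')[:,:,::-1]; cv2.imwrite('pics/t8f.png',im); cv2.imwrite('pics/t8.png',cv2.resize(im[180:300,220:350],None,fx=4,fy=4))
E
```

```text
t 10.15 p [6.706e-01 6.000e-04 1.890e-01] yaw 6.0 F [-0.2 -0.1 -0.3] w 0.0851 q6 -0.21 q1 -0.10
turn tool-z total -0.000 rad -> q6 about -0.10 or other way -0.1
after turn: tool shift mm [11.2  1.8 -1. ] n 1 per row [11.2  1.8 -1. ]
```

View pics/w8.png

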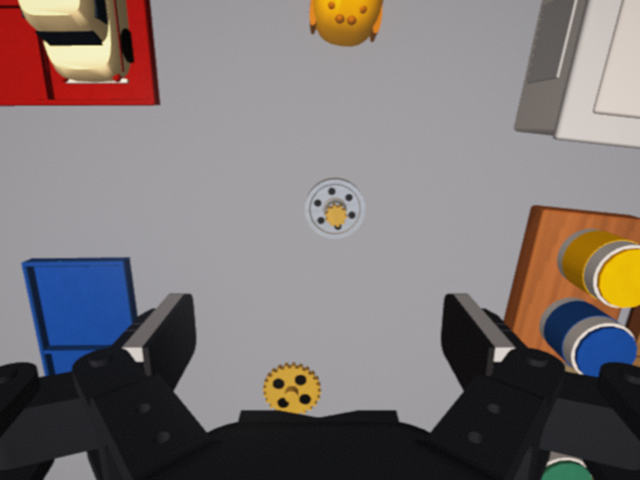

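View pics/t8.png

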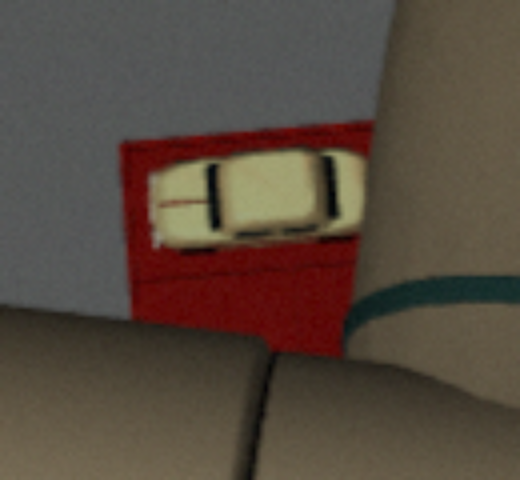

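```bash
python3 - <<'E'
from h import *
c=cam('wrist'); im=cv2.imread('pics/w8.png'); hsv=cv2.cvtColor(im,cv2.COLOR_BGR2HSV)
m=cv2.inRange(hsv,(12,80,80),(35,255,255)); r=np.zeros_like(m); r[195:240,310:360]=m[195:240,310:360]; M=cv2.moments(r,True); p=[M['m10']/M['m00'],M['m01']/M['m00']]
print(p,toplane(c,[p],.034)*1000, 'disc',toplane(c,[[335,208]],.012)*1000)
E
```

```text
[335.43048128342247, 214.89839572192514] [[683.04693379   2.20372856  34.        ]] disc [[683.49337376   2.98249142  12.        ]]
```

Call:
send_rows(
  increments=[
    [1, 0.011, 0, 0.04, 0],
    [1, 0, 0, 0.05, 0],
    [1, 0, 0, 0.04, 0],
    [0.6, 0, 0, 0, 0],
    [0.6, 0, 0, 0, 0],
  ],
)

```text
clock: 10.88
position: [0.6831, 0.0021, 0.0612]
ee_rot: [0.0, 0.999, 0.053, 0.001]
contact_force: [1.0, -0.3, 1.3]
width: 0.0524
```

```bash
python3 - <<'E'
from h import *
plan(.682,0.0015,.015,6)
cv2.imwrite('pics/w9.png',manip.get_image('wrist')[:,:,::-1])
E
```

```text
t 10.88 p [0.6831 0.0021 0.0612] yaw 6.1 F [ 1.  -0.3  1.3] w 0.0524 q6 -0.20 q1 -0.10
turn tool-z total 0.001 rad -> q6 about -0.10 or other way -0.1
after turn: tool shift mm [-1.1  0.5 46.2] n 1 per row [-1.1  0.5 46.2]
```

View pics/w9.png

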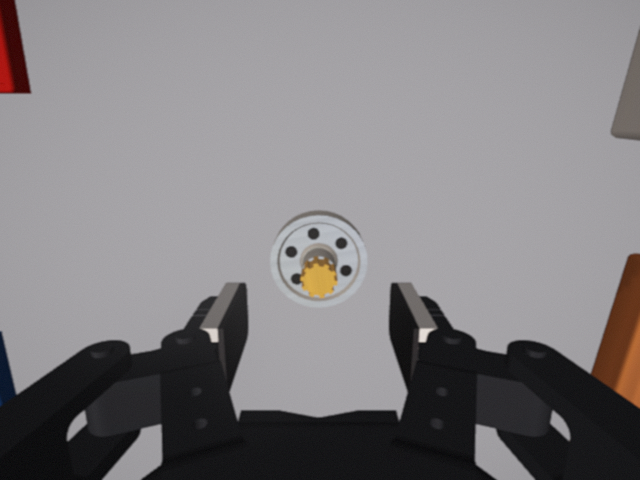

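Call:
send_rows(
  increments=[
    [0.6, 0, 0, 0.025, 0],
    [0.6, 0, 0, 0.014, 0],
    [0.6, 0, 0, 0.005, 0],
    [0.6, 0, 0, 0.001, 0],
    [0.6, 0, 0, 0, 0],
    [0.6, 0, 0, 0, 0],
  ],
)

```text
clock: 11.68
position: [0.6828, 0.0016, 0.0149]
ee_rot: [0.0, 0.999, 0.052, 0.001]
contact_force: [-0.3, -1.0, -0.6]
width: 0.051
```

```bash
python3 - <<'E'
from h import *
plan(.682,0.0015,.015,6)
cv2.imwrite('pics/w10.png',manip.get_image('wrist')[:,:,::-1])
E
```

```text
t 11.68 p [0.6828 0.0016 0.0149] yaw 6.0 F [-0.3 -1.  -0.6] w 0.0510 q6 -0.20 q1 -0.10
turn tool-z total 0.000 rad -> q6 about -0.10 or other way -0.1
after turn: tool shift mm [-0.8 -0.  -0.1] n 1 per row [-0.8 -0.  -0.1]
```

View pics/w10.png

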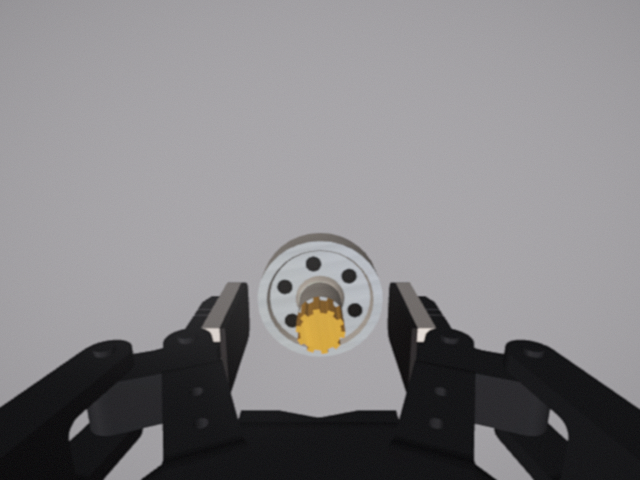

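Centred on the boss (pinion at column 320, jaws about 318). Close.

Call:
send_rows(
  increments=[
    [0, 0, 0, 0, 0],
    [0, 0, 0, 0, 0],
    [0, 0, 0, 0, 0],
    [0, 0, 0, 0, 0],
    [0, 0, 0, 0, 0],
    [0, 0, 0, 0, 0],
  ],
  squeeze=50,
)

```text
clock: 12.48
position: [0.6825, 0.0016, 0.0146]
ee_rot: [0.0, 0.999, 0.053, 0.0]
contact_force: [0.0, 0.3, 3.6]
width: 0.014
```

```bash
python3 - <<'E'
from h import *
show()
cv2.imwrite('pics/w11.png',manip.get_image('wrist')[:,:,::-1])
E
```

```text
t 12.47 p [0.6825 0.0016 0.0146] yaw 6.0 F [0.  0.3 3.6] w 0.0140 q6 -0.20 q1 -0.10
```

View pics/w11.png

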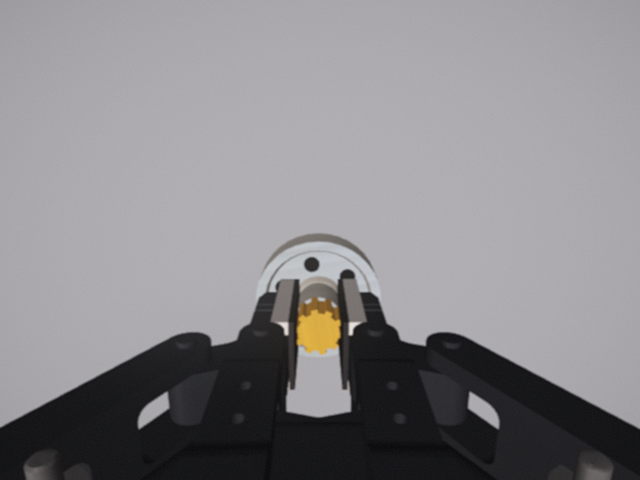

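Call:
send_rows(
  increments=[
    [0, 0, 0, -0.005, 0],
    [0, 0, 0, -0.02, 0],
    [0, 0, 0, -0.04, 0],
    [0, 0, 0, -0.04, 0],
    [0, 0, 0, -0.04, 0],
    [0, 0, 0, 0, 0],
  ],
)

```text
clock: 13.28
position: [0.6842, 0.0014, 0.1626]
ee_rot: [0.0, 0.999, 0.052, 0.003]
contact_force: [-0.0, -0.3, -3.1]
width: 0.014
```

```bash
python3 - <<'E'
from h import *
t=np.radians(6.1); R=np.array([[np.cos(t),-np.sin(t)],[np.sin(t),np.cos(t)]])
print(R@np.array([-39.5,-46])+[458,138.3], R@np.array([-39.5,33.5])+[458,138.3])
plan(*(R@np.array([-39.5,-46])+[458,138.3])/1000,.16,6.1)
cv2.imwrite('pics/w12.png',manip.get_image('wrist')[:,:,::-1])
E
```

```text
[423.61179849  88.36302375] [415.16380482 167.41289031]
t 13.28 p [0.6842 0.0014 0.1626] yaw 6.0 F [-0.  -0.3 -3.1] w 0.0140 q6 -0.20 q1 -0.10
turn tool-z total -0.001 rad -> q6 about 0.10 or other way 0.1
after turn: tool shift mm [-249.9 -114.1    2.6] n 5 per row [-50.  -22.8   0.5]
```

View pics/w12.png

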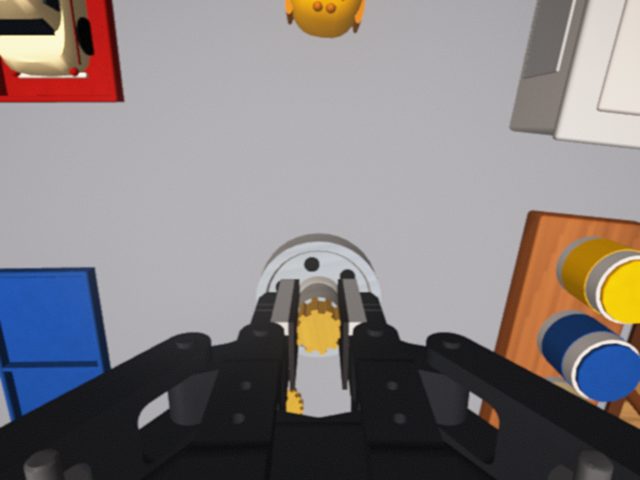

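Call:
send_rows(
  increments=[
    [0, -0.05, -0.023, 0, 0],
    [0, -0.05, -0.023, 0, 0],
    [0, -0.05, -0.023, 0, 0],
    [0, -0.05, -0.023, 0, 0],
    [0, -0.05, -0.022, 0.01, 0],
    [0, 0, 0, 0.03, 0],
    [0, 0, 0, 0, 0],
    [0, 0, 0, 0, 0],
  ],
)

```text
clock: 14.32
position: [0.4222, 0.0886, 0.119]
ee_rot: [-0.0, 0.999, 0.052, -0.0]
contact_force: [0.5, 0.6, -2.7]
width: 0.0139
```

```bash
python3 - <<'E'
from h import *
plan(.4236,.0884,.018,6.1)
cv2.imwrite('pics/w13.png',manip.get_image('wrist')[:,:,::-1])
E
```

```text
t 14.32 p [0.4222 0.0886 0.119 ] yaw 6.0 F [ 0.5  0.6 -2.7] w 0.0139 q6 -0.06 q1 0.05
turn tool-z total -0.002 rad -> q6 about 0.10 or other way 0.1
after turn: tool shift mm [  1.4   0.4 101. ] n 3 per row [ 0.5  0.1 33.7]
```

View pics/w13.png

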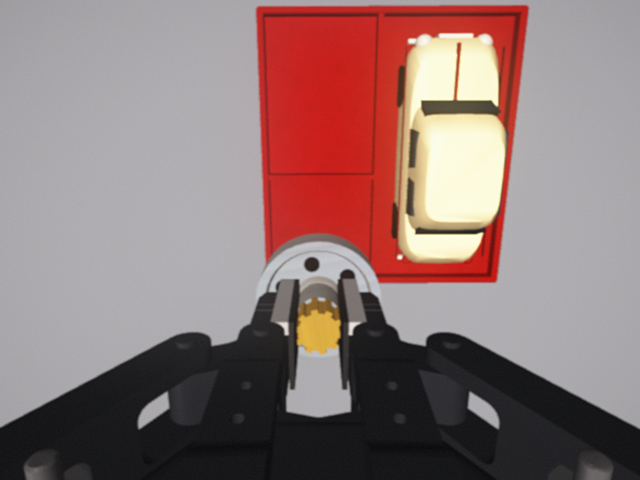

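```bash
python3 - <<'E'
from h import *
c=cam('wrist'); P=toplane(c,[[258,8],[526,8],[496,281],[376,174.5],[265,174.5]],.013)[:,:2]*1000
L=np.array([[-74.5,81],[74.5,81],[74.5,-81],[-6,-12.5],[-73,-12.5]])
print(P.round(1)); a=L-L.mean(0); b=P-P.mean(0); th=np.arctan2((a[:,0]*b[:,1]-a[:,1]*b[:,0]).sum(),(a*b).sum()); R=np.array([[np.cos(th),-np.sin(th)],[np.sin(th),np.cos(th)]])
t=P.mean(0)-R@L.mean(0); print('yaw',np.degrees(th),'c',t,'res',(P-L@R.T-t).round(1)); print('sq',R@[-39.5,-46]+t,'third',R@[-39.5,33.5]+t)
E
```

```text
[[377.  211.5]
 [523.9 226.9]
 [542.2  66.9]
 [454.5 127.6]
 [387.2 120.6]]
yaw 5.9881165581046165 c [459.03701    139.64715501] res [[ 0.5 -0.9]
 [-0.7 -1.1]
 [ 0.6  0. ]
 [ 0.1  1. ]
 [-0.5  1. ]]
sq [424.55136046  89.77742495] third [416.2577462  168.84363747]
```

Call:
send_rows(
  increments=[
    [0, 0.001, 0, 0.04, 0],
    [0, 0, 0, 0.03, 0],
    [0, 0, 0, 0.02, 0],
    [0, 0, 0, 0.004, 0],
    [0, 0, 0, 0, 0],
    [0, 0, 0, 0, 0],
  ],
)

```text
clock: 15.12
position: [0.4239, 0.0889, 0.0262]
ee_rot: [-0.0, 0.999, 0.052, 0.001]
contact_force: [0.0, 0.0, -1.8]
width: 0.0141
```

```bash
python3 - <<'E'
from h import *
plan(.4238,.089,.0178,6.1)
cv2.imwrite('pics/w14.png',manip.get_image('wrist')[:,:,::-1])
E
```

```text
t 15.12 p [0.4239 0.0889 0.0262] yaw 6.0 F [ 0.   0.  -1.8] w 0.0141 q6 -0.06 q1 0.05
turn tool-z total -0.002 rad -> q6 about 0.10 or other way 0.1
after turn: tool shift mm [-0.1 -0.1  8.4] n 1 per row [-0.1 -0.1  8.4]
```

View pics/w14.png

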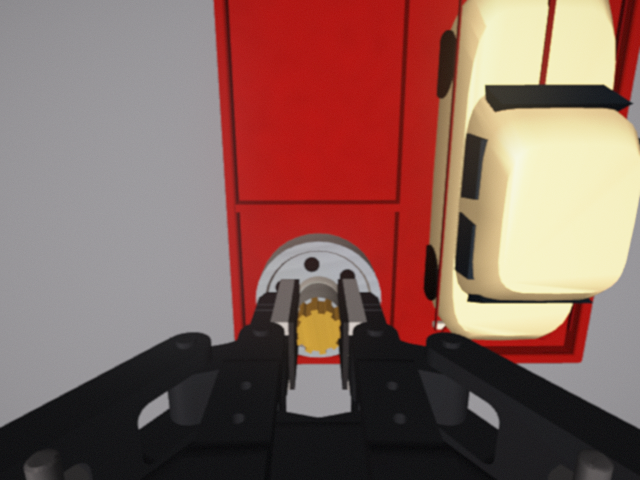

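```bash
python3 - <<'E'
from h import *
c=cam('wrist'); s=show(); p=s['position']
print(project(c,[[p[0],p[1],.0236],[p[0],p[1],.0476]]))
print(toplane(c,[[319,299]],.0236)*1000, toplane(c,[[319,332]],.0476)*1000)
print(toplane(c,[[318,206],[318,362]],.013)*1000)
E
```

```text
t 15.18 p [0.4237 0.0889 0.0262] yaw 6.0 F [-0.3 -0.2 -1.9] w 0.0141 q6 -0.06 q1 0.05
[[317.49865372 299.37678371]
 [317.59128309 329.63622081]]
[[424.30156319  89.11852588  23.6       ]] [[424.29397319  88.08758603  47.6       ]]
[[420.35284672 123.42150512  13.        ]
 [427.51614989  54.88976916  13.        ]]
```

Call:
send_rows(
  increments=[
    [0, 0, -0.001, 0.005, 0],
    [0, 0, 0, 0.002, 0],
    [0, 0, 0, 0, 0],
    [0, 0, 0, 0, 0],
  ],
)

```text
clock: 15.68
position: [0.4226, 0.0899, 0.0183]
ee_rot: [-0.0, 0.999, 0.053, -0.0]
contact_force: [0.2, -0.3, -2.3]
width: 0.0143
```

```bash
python3 - <<'E'
from h import *
show()
E
```

```text
t 15.68 p [0.4226 0.0899 0.0183] yaw 6.0 F [ 0.2 -0.3 -2.3] w 0.0143 q6 -0.06 q1 0.05
```

Still carrying (−2.3 N). Lower in 0.5 mm steps.

Call:
send_rows(
  increments=[
    [0, 0, 0, 0.0005, 0],
    [0, 0, 0, 0, 0],
    [0, 0, 0, 0, 0],
  ],
)

```text
clock: 16.05
position: [0.4227, 0.0899, 0.0178]
ee_rot: [-0.0, 0.999, 0.052, 0.0]
contact_force: [0.0, 0.9, -3.1]
width: 0.0142
```

Call:
send_rows(
  increments=[
    [0, 0, 0, 0.0005, 0],
    [0, 0, 0, 0, 0],
    [0, 0, 0, 0, 0],
  ],
)

```text
clock: 16.42
position: [0.4227, 0.0899, 0.0176]
ee_rot: [-0.0, 0.999, 0.052, 0.0]
contact_force: [-1.1, 0.1, 3.4]
width: 0.0142
```

Call:
send_rows(
  increments=[
    [0.25, 0, 0, 0, 0],
    [0.35, 0, 0, 0, 0],
    [0.45, 0, 0, 0, 0],
    [0.45, 0, 0, 0, 0],
    [0.45, 0, 0, -0.02, 0],
    [0.45, 0, 0, -0.04, 0],
    [0.45, 0, 0, -0.04, 0],
    [1, 0, 0, -0.04, 0],
  ],
)

```text
clock: 17.42
position: [0.4224, 0.0898, 0.1585]
ee_rot: [-0.0, 0.999, 0.052, 0.0]
contact_force: [0.7, -0.1, 0.2]
width: 0.0551
```

```bash
python3 - <<'E'
from h import *
cv2.imwrite('pics/w15.png',manip.get_image('wrist')[:,:,::-1])
# screwdriver: from top c(518.3,430.4) wrist c(519.3,433.2)
plan(.5,.425,.19,34+90)
plan(.5,.425,.19,34+90-180)
E
```

```text
t 17.48 p [0.4258 0.0901 0.1634] yaw 6.0 F [2.2 0.6 2.6] w 0.0629 q6 -0.06 q1 0.05
turn tool-z total 1.083 rad -> q6 about 1.68 or other way 1.68
after turn: tool shift mm [-236.2 -248.8  -26.6] n 5 per row [-47.2 -49.8  -5.3]
t 17.48 p [0.4258 0.0901 0.1634] yaw 6.0 F [2.2 0.6 2.6] w 0.0629 q6 -0.06 q1 0.05
turn tool-z total 1.083 rad -> q6 about 1.68 or other way 1.68
after turn: tool shift mm [-236.2 -248.8  -26.6] n 5 per row [-47.2 -49.8  -5.3]
```

View pics/w15.png

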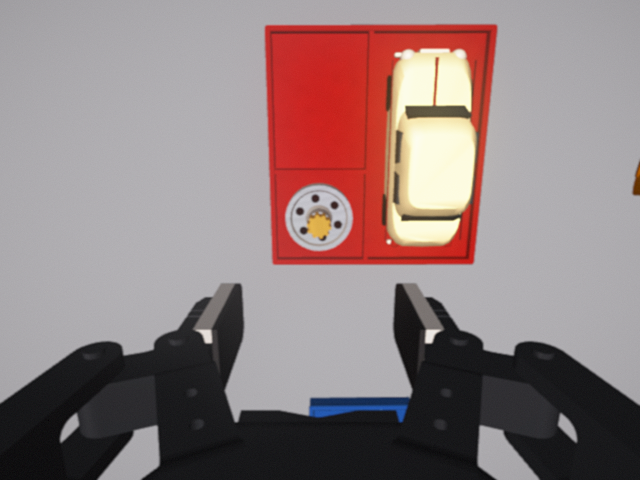

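Call:
send_rows(
  increments=[
    [1, 0, 0, -0.01, 0.18],
    [1, 0, 0, 0, 0.18],
    [1, 0, 0, 0, 0.18],
    [1, 0, 0, 0, 0.18],
    [1, 0, 0, 0, 0.18],
    [1, 0, 0, 0, 0.18],
    [1, -0.047, -0.05, -0.003, 0],
    [1, -0.047, -0.05, -0.003, 0],
  ],
)

```text
clock: 18.48
position: [0.4506, 0.2124, 0.1728]
ee_rot: [-0.0, 0.883, -0.47, 0.0]
contact_force: [1.7, -0.3, -0.2]
width: 0.085
```

Call:
send_rows(
  increments=[
    [1, -0.047, -0.05, -0.003, 0],
    [1, -0.047, -0.05, -0.003, 0],
    [1, -0.047, -0.05, -0.003, 0],
    [1, 0, 0, 0, 0],
    [1, 0, 0, 0, 0],
  ],
)

```text
clock: 19.1
position: [0.4902, 0.394, 0.18]
ee_rot: [0.001, 0.884, -0.468, -0.0]
contact_force: [-0.5, -0.4, -0.1]
width: 0.0853
```

```bash
python3 - <<'E'
from h import *
plan(.519,.432,.19,-57)
cv2.imwrite('pics/w16.png',manip.get_image('wrist')[:,:,::-1])
im=manip.get_image('top')[:,:,::-1];cv2.imwrite('pics/t16.png',im)
E
```

```text
t 19.10 p [0.4902 0.394  0.18  ] yaw -55.8 F [-0.5 -0.4 -0.1] w 0.0853 q6 1.54 q1 0.57
turn tool-z total 0.021 rad -> q6 about 1.69 or other way 1.69
after turn: tool shift mm [-16.2 -44.8 -10. ] n 1 per row [-16.2 -44.8 -10. ]
```

View pics/w16.png

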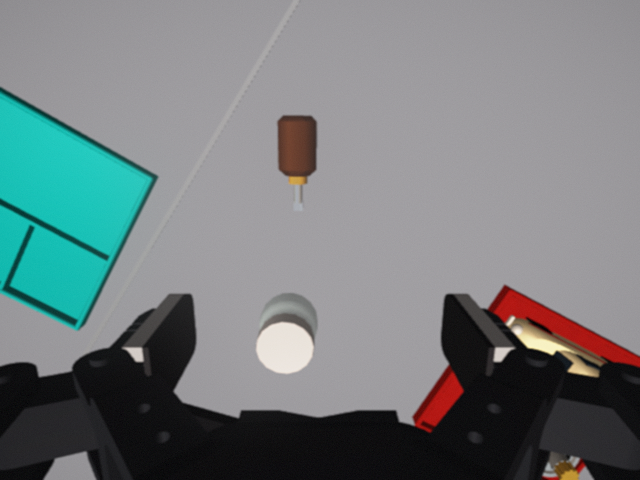

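```bash
python3 - <<'E'
from h import *
c=cam('wrist'); im=cv2.imread('pics/w16.png'); hsv=cv2.cvtColor(im,cv2.COLOR_BGR2HSV)
m=cv2.inRange(hsv,(0,80,15),(16,255,170)); r=np.zeros_like(m); r[100:190,260:335]=m[100:190,260:335]
cs,_=cv2.findContours(r,cv2.RETR_EXTERNAL,cv2.CHAIN_APPROX_NONE);k=max(cs,key=cv2.contourArea)
print(cv2.boundingRect(k))
for z in(.014,.024):
    w=toplane(c,k[:,0,:],z)[:,:2]*1000; (cx,cy),(a,b),ang=cv2.minAreaRect(w.astype(np.float32)); print(z,cx,cy,a,b,ang)
tip=toplane(c,[[298,209]],.014)[0]*1000; fer=toplane(c,[[298,180]],.014)[0]*1000; back=toplane(c,[[297,116]],.018)[0]*1000
print(tip,fer,back,np.degrees(np.arctan2(*(back-tip)[[1,0]])),np.linalg.norm((back-tip)[:2]), np.degrees(np.arctan2(*(back-fer)[[1,0]])))
u=(tip-back)[:2];u/=np.linalg.norm(u); print('grip pt', tip[:2]-45*u, back[:2]+25*u)
E
```

```text
(278, 117, 37, 67)
0.014 518.7345581054688 432.36053466796875 48.24726867675781 26.326208114624023 33.894737243652344
0.024 519.573974609375 432.3126220703125 46.6951904296875 25.47936248779297 33.8972282409668
[482.43980206 406.99896511  14.        ] [501.17347966 419.3111387   14.        ] [539.83007974 445.35707526  18.        ] 33.757696859242756 69.02889675567337 33.97119210429963
grip pt [519.8525758  432.00465168] [519.04520544 431.46502716]
```

Call:
send_rows(
  increments=[
    [1, -0.008, -0.023, 0, 0.005],
    [1, -0.008, -0.023, 0.03, 0],
    [0.75, 0, 0, 0.05, 0],
    [0.75, 0, 0, 0.04, 0],
    [0.75, 0, 0, 0, 0],
    [0.75, 0, 0, 0, 0],
  ],
)

```text
clock: 19.95
position: [0.5213, 0.4333, 0.0629]
ee_rot: [-0.001, 0.882, -0.471, 0.001]
contact_force: [-0.1, -1.5, 0.4]
width: 0.0643
```

```bash
python3 - <<'E'
from h import *
plan(.519,.4323,.011,-56.1)
cv2.imwrite('pics/w17.png',manip.get_image('wrist')[:,:,::-1])
E
```

```text
t 19.95 p [0.5213 0.4333 0.0629] yaw -56.2 F [-0.1 -1.5  0.4] w 0.0643 q6 1.57 q1 0.59
turn tool-z total -0.002 rad -> q6 about 1.67 or other way 1.67
after turn: tool shift mm [-0.5  2.5 51.9] n 2 per row [-0.2  1.2 25.9]
```

View pics/w17.png

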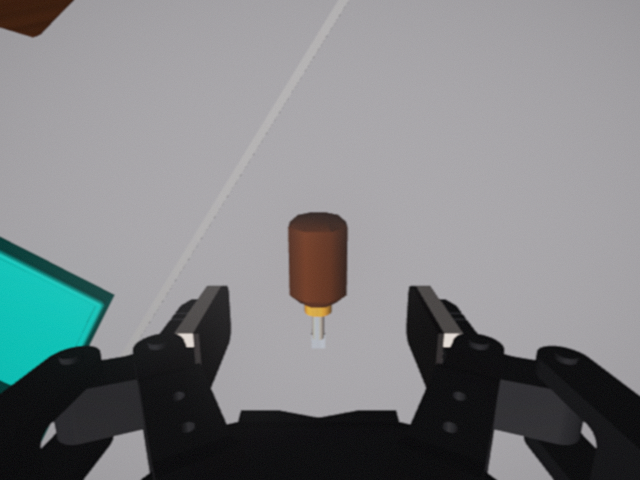

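Call:
send_rows(
  increments=[
    [0.6, 0, 0.002, 0.025, 0],
    [0.6, 0, 0, 0.018, 0],
    [0.6, 0, 0, 0.006, 0],
    [0.6, 0, 0, 0.002, 0],
    [0.6, 0, 0, 0, 0],
    [0.6, 0, 0, 0, 0],
  ],
)

```text
clock: 20.75
position: [0.5189, 0.4327, 0.0106]
ee_rot: [-0.001, 0.882, -0.471, 0.0]
contact_force: [0.3, -0.0, -0.2]
width: 0.0514
```

```bash
python3 - <<'E'
from h import *
plan(.519,.4323,.011,-56.1)
cv2.imwrite('pics/w18.png',manip.get_image('wrist')[:,:,::-1])
E
```

```text
t 20.75 p [0.5189 0.4327 0.0106] yaw -56.1 F [ 0.3 -0.  -0.2] w 0.0514 q6 1.57 q1 0.59
turn tool-z total -0.001 rad -> q6 about 1.67 or other way 1.67
after turn: tool shift mm [ 0.4  0.1 -0.4] n 1 per row [ 0.4  0.1 -0.4]
```

View pics/w18.png

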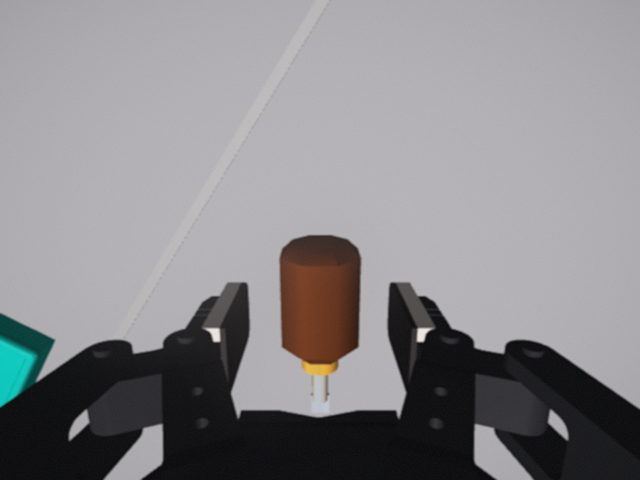

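Call:
send_rows(
  increments=[
    [0.6, 0, 0, 0.002, 0],
    [0.6, 0, 0, 0, 0],
    [0, 0, 0, 0, 0],
    [0, 0, 0, 0, 0],
    [0, 0, 0, 0, 0],
    [0, 0, 0, 0, 0],
    [0, 0, 0, 0, 0],
  ],
  squeeze=30,
)

```text
clock: 21.68
position: [0.5186, 0.4324, 0.0081]
ee_rot: [-0.0, 0.882, -0.471, 0.0]
contact_force: [-0.4, -0.1, 0.6]
width: 0.027
```

```bash
python3 - <<'E'
from h import *
show()
cv2.imwrite('pics/w19.png',manip.get_image('wrist')[:,:,::-1])
E
```

```text
t 21.68 p [0.5186 0.4324 0.0081] yaw -56.1 F [-0.4 -0.1  0.6] w 0.0270 q6 1.57 q1 0.59
```

View pics/w19.png

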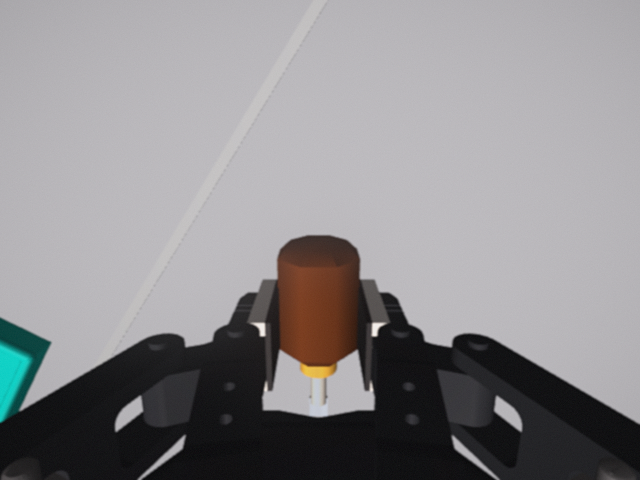

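Call:
send_rows(
  increments=[
    [0, 0, 0, -0.005, 0],
    [0, 0, 0, -0.02, 0],
    [0, 0, 0, -0.04, 0],
    [0, 0, 0, -0.04, 0],
    [0, 0, 0, -0.03, -0.18],
    [0, 0, 0, 0, -0.18],
    [0, 0, 0, 0, -0.18],
    [0, 0, 0, 0, -0.18],
  ],
)

```text
clock: 22.72
position: [0.5182, 0.4322, 0.1432]
ee_rot: [0.0, 0.992, -0.127, -0.0]
contact_force: [0.4, 0.9, -0.3]
width: 0.0272
```

Call:
send_rows(
  increments=[
    [0, 0, 0, 0, -0.18],
    [0, 0, 0, 0, -0.18],
    [0, 0, 0, 0, -0.004],
    [0, 0, 0, 0, 0],
  ],
)

```text
clock: 23.22
position: [0.5183, 0.4323, 0.143]
ee_rot: [-0.0, 0.999, 0.051, -0.0]
contact_force: [0.1, 0.7, -0.4]
width: 0.0275
```

```bash
python3 - <<'E'
from h import *
plan(.4145,.1782,.14,6.1)
cv2.imwrite('pics/w20.png',manip.get_image('wrist')[:,:,::-1])
E
```

```text
t 23.23 p [0.5183 0.4323 0.143 ] yaw 5.8 F [ 0.1  0.7 -0.4] w 0.0275 q6 0.49 q1 0.59
turn tool-z total -0.005 rad -> q6 about 0.30 or other way 0.3
after turn: tool shift mm [-130.2  241.6    3. ] n 5 per row [-26.   48.3   0.6]
```

View pics/w20.png

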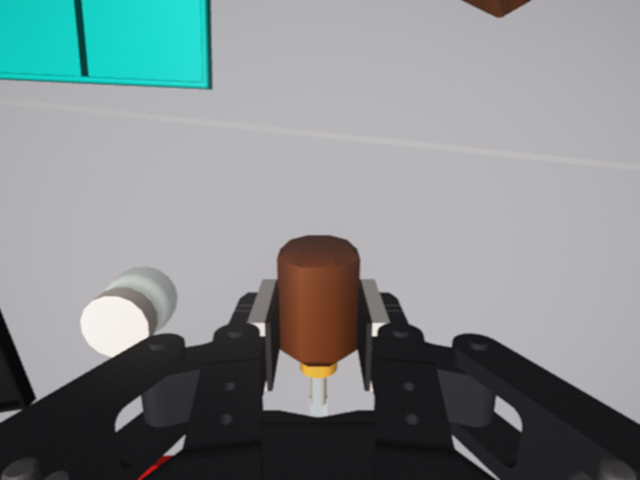

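Call:
send_rows(
  increments=[
    [0, -0.026, 0.048, 0, -0.005],
    [0, -0.026, 0.048, 0, 0],
    [0, -0.026, 0.048, 0, 0],
    [0, -0.026, 0.048, 0, 0],
    [0, -0.026, 0.049, 0, 0],
    [0, 0, 0, 0.03, 0],
    [0, 0, 0, 0.02, 0],
    [0, 0, 0, 0, 0],
  ],
)

```text
clock: 24.28
position: [0.414, 0.1783, 0.0921]
ee_rot: [0.0, 0.999, 0.054, -0.001]
contact_force: [0.2, -0.1, 0.0]
width: 0.0272
```

Call:
send_rows(
  increments=[
    [0, 0, 0, 0, 0],
  ],
)

```text
clock: 24.4
position: [0.4158, 0.179, 0.0936]
ee_rot: [-0.0, 0.999, 0.054, 0.001]
contact_force: [0.8, 0.8, -0.5]
width: 0.0269
```

```bash
python3 - <<'E'
from h import *
plan(.4145,.1782,.0112,6.1)
cv2.imwrite('pics/w21.png',manip.get_image('wrist')[:,:,::-1])
E
```

```text
t 24.40 p [0.4158 0.179  0.0936] yaw 6.2 F [ 0.8  0.8 -0.5] w 0.0269 q6 0.14 q1 0.25
turn tool-z total 0.002 rad -> q6 about 0.30 or other way 0.3
after turn: tool shift mm [-1.4  0.7 82.4] n 2 per row [-0.7  0.4 41.2]
```

View pics/w21.png

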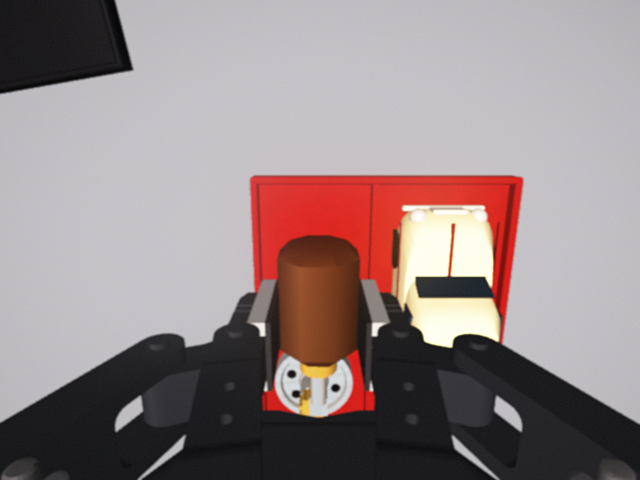

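Call:
send_rows(
  increments=[
    [0, -0.001, 0, 0.03, 0],
    [0, 0, 0, 0.025, 0],
    [0, 0, 0, 0.012, 0],
    [0, 0, 0, 0.005, 0],
    [0, 0, 0, 0, 0],
    [0, 0, 0, 0, 0],
  ],
)

```text
clock: 25.2
position: [0.4149, 0.1789, 0.0216]
ee_rot: [-0.0, 0.999, 0.055, 0.001]
contact_force: [-0.7, -0.6, -0.1]
width: 0.027
```

```bash
python3 - <<'E'
from h import *
plan(.4145,.1782,.0112,6.1)
c=cam('wrist')
cv2.imwrite('pics/w22.png',manip.get_image('wrist')[:,:,::-1])
E
```

```text
t 25.20 p [0.4149 0.1789 0.0216] yaw 6.2 F [-0.7 -0.6 -0.1] w 0.0270 q6 0.14 q1 0.25
turn tool-z total 0.003 rad -> q6 about 0.30 or other way 0.3
after turn: tool shift mm [-0.4  0.6 10.4] n 1 per row [-0.4  0.6 10.4]
```

View pics/w22.png

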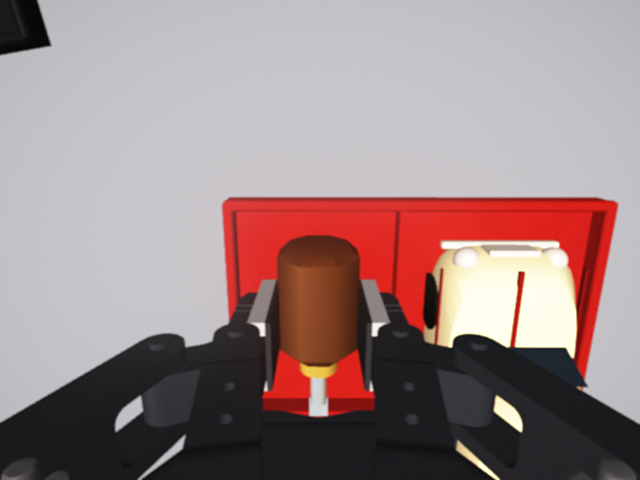

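Call:
send_rows(
  increments=[
    [0, 0, 0, 0.006, 0],
    [0, 0, 0, 0.003, 0],
    [0, 0, 0, 0, 0],
    [0, 0, 0, 0, 0],
  ],
)

```text
clock: 25.75
position: [0.4142, 0.1787, 0.0119]
ee_rot: [-0.0, 0.999, 0.054, -0.0]
contact_force: [1.1, -0.5, -0.5]
width: 0.0274
```

Call:
send_rows(
  increments=[
    [0, 0, 0, 0.001, 0],
    [0, 0, 0, 0, 0],
    [0, 0, 0, 0, 0],
  ],
)

```text
clock: 26.12
position: [0.4144, 0.1787, 0.0111]
ee_rot: [-0.0, 0.999, 0.054, 0.0]
contact_force: [-0.4, -0.1, 0.2]
width: 0.0274
```

Call:
send_rows(
  increments=[
    [0, 0, 0, 0.0004, 0],
    [0, 0, 0, 0, 0],
    [0, 0, 0, 0, 0],
  ],
)

```text
clock: 26.5
position: [0.4144, 0.1787, 0.011]
ee_rot: [-0.0, 0.999, 0.054, 0.0]
contact_force: [-0.9, -1.0, 5.5]
width: 0.0271
```

Call:
send_rows(
  increments=[
    [0.36, 0, 0, 0, 0],
    [0.38, 0, 0, 0, 0],
    [0.4, 0, 0, 0, 0],
    [0.4, 0, 0, -0.003, 0],
    [0.4, 0, 0, -0.02, 0],
    [0.4, 0, 0, -0.04, 0],
    [0.4, 0, 0, -0.04, 0],
    [0.8, 0, 0, -0.04, 0],
  ],
)

```text
clock: 27.5
position: [0.4139, 0.1786, 0.155]
ee_rot: [-0.0, 0.999, 0.054, 0.0]
contact_force: [0.5, -0.2, 0.2]
width: 0.0508
```

```bash
python3 - <<'E'
from h import *
show()
cv2.imwrite('pics/w23.png',manip.get_image('wrist')[:,:,::-1])
E
```

```text
t 27.50 p [0.4139 0.1786 0.155 ] yaw 6.2 F [ 0.5 -0.2  0.2] w 0.0508 q6 0.14 q1 0.25
```

View pics/w23.png

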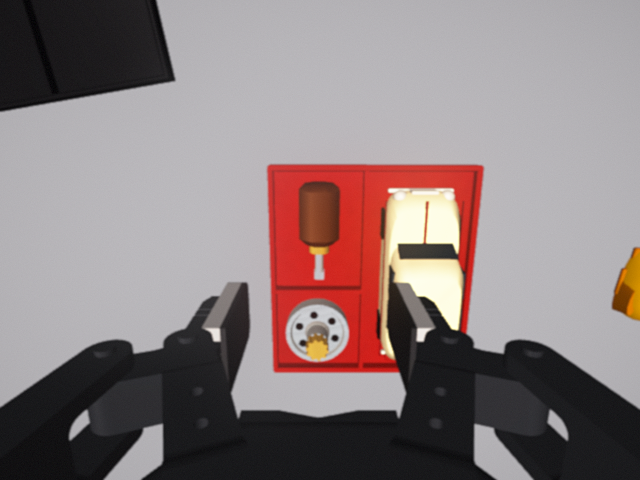

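```bash
python3 - <<'E'
from h import *
plan(.595,-.290,.2,-46)
E
```

```text
t 27.55 p [0.4173 0.1796 0.1599] yaw 6.3 F [2.1 1.1 2.7] w 0.0584 q6 0.14 q1 0.25
turn tool-z total 0.912 rad -> q6 about 0.35 or other way 0.35
after turn: tool shift mm [461.2 198.3 -40.1] n 10 per row [46.1 19.8 -4. ]
```

Call:
send_rows(
  increments=[
    [1, 0, 0, -0.01, 0.182],
    [1, 0, 0, -0.01, 0.182],
    [1, 0, 0, -0.01, 0.182],
    [1, 0, 0, -0.01, 0.182],
    [1, 0, 0, 0, 0.182],
    [1, 0.046, 0.02, 0, 0],
    [1, 0.046, 0.02, 0, 0],
    [1, 0.046, 0.02, 0, 0],
  ],
)

```text
clock: 28.55
position: [0.4675, 0.0366, 0.1936]
ee_rot: [-0.0, 0.921, -0.39, 0.0]
contact_force: [-0.2, 0.0, -0.4]
width: 0.0855
```

Call:
send_rows(
  increments=[
    [1, 0.046, 0.02, 0, 0],
    [1, 0.046, 0.02, 0, 0],
    [1, 0.046, 0.02, 0, 0],
    [1, 0.046, 0.02, 0, 0],
    [1, 0.046, 0.02, 0, 0],
    [1, 0.046, 0.02, 0, 0],
    [1, 0.046, 0.02, 0, 0],
    [1, 0, 0, 0, 0],
  ],
)

```text
clock: 29.55
position: [0.5915, -0.2946, 0.1923]
ee_rot: [0.0, 0.92, -0.391, 0.0]
contact_force: [-0.2, 0.2, 0.1]
width: 0.0854
```

Call:
send_rows(
  increments=[
    [1, 0, 0, 0, 0],
  ],
)

```text
clock: 29.68
position: [0.5901, -0.2903, 0.1928]
ee_rot: [-0.001, 0.921, -0.39, -0.001]
contact_force: [-0.0, 0.6, 0.3]
width: 0.0855
```

```bash
python3 - <<'E'
from h import *
plan(.602,-.298,.2,-46)
cv2.imwrite('pics/w24.png',manip.get_image('wrist')[:,:,::-1])
im=manip.get_image('top')[:,:,::-1];cv2.imwrite('pics/t24.png',im);cv2.imwrite('pics/t24c.png',cv2.resize(im[180:300,220:350],None,fx=4,fy=4))
E
```

```text
t 29.68 p [ 0.5901 -0.2903  0.1928] yaw -45.9 F [-0.   0.6  0.3] w 0.0855 q6 0.24 q1 -0.56
turn tool-z total 0.001 rad -> q6 about 0.34 or other way 0.34
after turn: tool shift mm [13.8 -3.2 -7.2] n 1 per row [13.8 -3.2 -7.2]
```

View pics/w24.png

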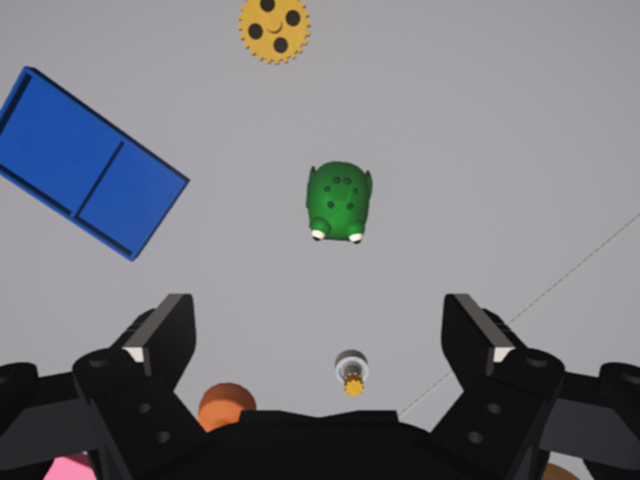

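View pics/t24c.png

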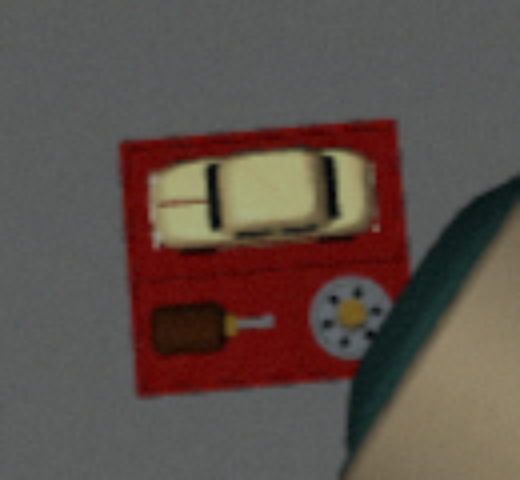

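```bash
python3 - <<'E'
from h import *
c=cam('wrist'); im=cv2.imread('pics/w24.png'); hsv=cv2.cvtColor(im,cv2.COLOR_BGR2HSV)
m=cv2.inRange(hsv,(45,100,20),(80,255,255)); r=np.zeros_like(m); r[150:250,290:390]=m[150:250,290:390]
w_=cv2.inRange(hsv,(0,0,170),(180,70,255)); e=np.zeros_like(m); e[225:245,300:370]=w_[225:245,300:370]
n,l,st,ce=cv2.connectedComponentsWithStats(e); E_=[ce[i] for i in range(1,n) if st[i,4]>15]; print('eyes',E_)
P=toplane(c,E_,.032)*1000; d=P[1]-P[0]; print(P[:,:2].round(1),'eye-line yaw',np.degrees(np.arctan2(d[1],d[0])))
cs,_=cv2.findContours(r,cv2.RETR_EXTERNAL,cv2.CHAIN_APPROX_NONE);k=max(cs,key=cv2.contourArea); print(cv2.boundingRect(k))
for z in(.005,.015,.025):
    w=toplane(c,k[:,0,:],z)[:,:2]*1000; print(z,cv2.minAreaRect(w.astype(np.float32)))
cv2.imwrite('pics/w24c.png',cv2.resize(im[140:260,270:410],None,fx=5,fy=5))
E
```

```text
eyes [array([317.04819277, 233.60240964]), array([355.18666667, 236.90666667])]
[[ 577.2 -300.1]
 [ 595.8 -323.1]] eye-line yaw -51.01071359697481
(307, 163, 64, 76)
0.005 ((603.2237548828125, -297.7896728515625), (62.95744705200195, 50.68952941894531), 35.535404205322266)
0.015 ((604.2485961914062, -296.14520263671875), (61.06554412841797, 49.16627502441406), 35.53534698486328)
0.025 ((605.2733764648438, -294.500732421875), (59.17362594604492, 47.64305877685547), 35.535404205322266)
```

View pics/w24c.png

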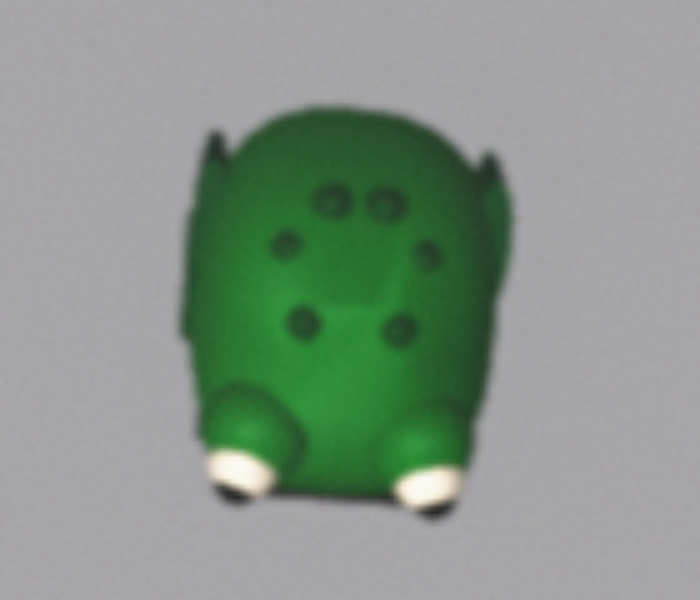

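Call:
send_rows(
  increments=[
    [1, 0, 0, 0, 0.085],
    [1, 0.013, -0.005, 0.03, 0],
    [1, 0, 0, 0.05, 0],
    [1, 0, 0, 0.04, 0],
    [1, 0, 0, 0.01, 0],
    [1, 0, 0, 0, 0],
    [1, 0, 0, 0, 0],
  ],
)

```text
clock: 30.65
position: [0.6042, -0.2982, 0.0659]
ee_rot: [0.0, 0.904, -0.428, 0.002]
contact_force: [0.3, -0.4, 0.4]
width: 0.0855
```

```bash
python3 - <<'E'
from h import *
plan(.6025,-.2973,.010,-50.8)
cv2.imwrite('pics/w25.png',manip.get_image('wrist')[:,:,::-1])
E
```

```text
t 30.65 p [ 0.6042 -0.2982  0.0659] yaw -50.7 F [ 0.3 -0.4  0.4] w 0.0855 q6 0.32 q1 -0.56
turn tool-z total 0.001 rad -> q6 about 0.43 or other way 0.43
after turn: tool shift mm [-1.8  0.7 55.9] n 2 per row [-0.9  0.4 27.9]
```

View pics/w25.png

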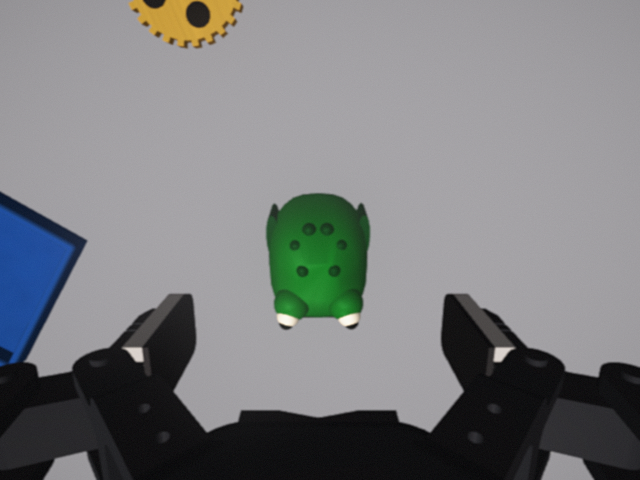

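Call:
send_rows(
  increments=[
    [1, 0, 0, 0.03, 0],
    [1, 0, 0, 0.018, 0],
    [0.9, 0, 0, 0.005, 0],
    [0.85, 0, 0, 0.002, 0],
    [0.85, 0, 0, 0, 0],
    [0.85, 0, 0, 0, 0],
  ],
)

```text
clock: 31.45
position: [0.6033, -0.298, 0.0093]
ee_rot: [0.0, 0.903, -0.429, 0.001]
contact_force: [0.2, 1.0, -0.2]
width: 0.0724
```

```bash
python3 - <<'E'
from h import *
plan(.6025,-.2973,.010,-50.8)
cv2.imwrite('pics/w26.png',manip.get_image('wrist')[:,:,::-1])
E
```

```text
t 31.45 p [ 0.6033 -0.298   0.0093] yaw -50.8 F [ 0.2  1.  -0.2] w 0.0724 q6 0.32 q1 -0.56
turn tool-z total 0.001 rad -> q6 about 0.43 or other way 0.43
after turn: tool shift mm [-1.1  0.2 -0.7] n 1 per row [-1.1  0.2 -0.7]
```

View pics/w26.png

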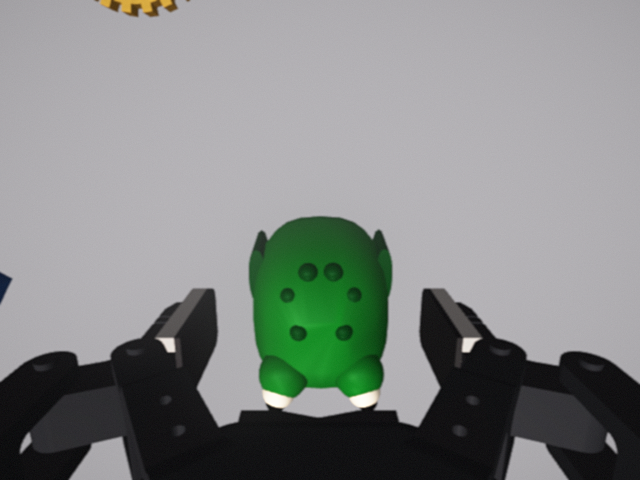

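Call:
send_rows(
  increments=[
    [0, 0, 0, 0, 0],
    [0, 0, 0, 0, 0],
    [0, 0, 0, 0, 0],
    [0, 0, 0, 0, 0],
    [0, 0, 0, 0, 0],
    [0, 0, 0, 0, 0],
  ],
  squeeze=30,
)

```text
clock: 32.25
position: [0.6031, -0.2979, 0.0089]
ee_rot: [0.0, 0.903, -0.429, 0.0]
contact_force: [-0.3, -1.2, 5.6]
width: 0.0472
```

```bash
python3 - <<'E'
from h import *
show()
cv2.imwrite('pics/w27.png',manip.get_image('wrist')[:,:,::-1])
E
```

```text
t 32.25 p [ 0.6031 -0.2979  0.0089] yaw -50.8 F [-0.3 -1.2  5.6] w 0.0472 q6 0.32 q1 -0.56
```

View pics/w27.png

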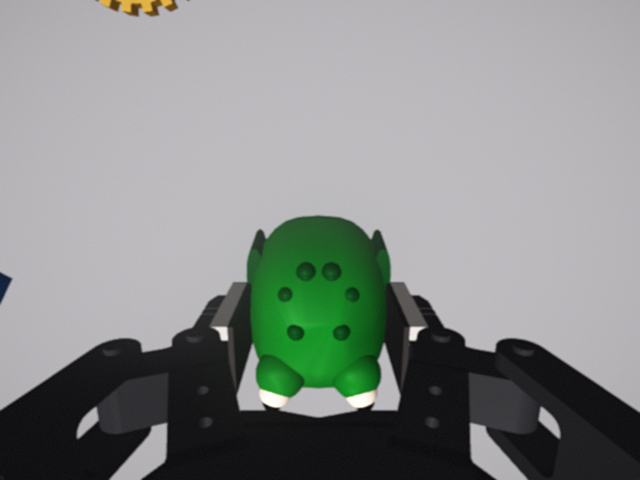

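Call:
send_rows(
  increments=[
    [0, 0, 0, -0.005, 0],
    [0, 0, 0, -0.02, 0],
    [0, 0, 0, -0.04, 0],
    [0, 0, 0, -0.04, 0],
    [0, 0, 0, -0.03, 0.18],
    [0, 0, 0, 0, 0.18],
    [0, 0, 0, 0, 0.18],
    [0, 0, 0, 0, 0.03],
  ],
)

```text
clock: 33.3
position: [0.6023, -0.2974, 0.1429]
ee_rot: [0.0, 0.747, -0.665, -0.001]
contact_force: [0.0, -0.9, -0.4]
width: 0.0473
```

Call:
send_rows(
  increments=[
    [0, 0, 0, 0, 0],
    [0, 0, 0, 0, 0],
  ],
)

```text
clock: 33.55
position: [0.6027, -0.2977, 0.1432]
ee_rot: [0.0, 0.747, -0.665, -0.0]
contact_force: [1.1, -0.2, -0.3]
width: 0.0475
```

```bash
python3 - <<'E'
from h import *
plan(.478,-.107,.12,-83.4)
cv2.imwrite('pics/w28.png',manip.get_image('wrist')[:,:,::-1])
E
```

```text
t 33.55 p [ 0.6027 -0.2977  0.1432] yaw -83.3 F [ 1.1 -0.2 -0.3] w 0.0475 q6 0.89 q1 -0.56
turn tool-z total 0.001 rad -> q6 about 1.24 or other way 1.24
after turn: tool shift mm [-203.7  101.9   23.2] n 5 per row [-40.7  20.4   4.6]
```

View pics/w28.png

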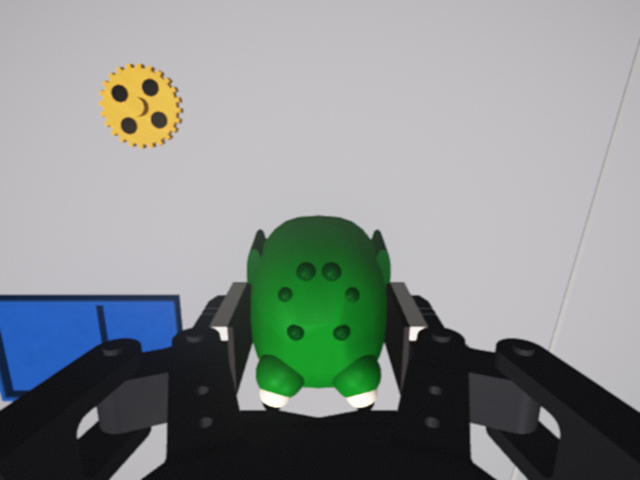

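Frog held level; tray edge horizontal, so the yaw fits. Move over the blue tray.

Call:
send_rows(
  increments=[
    [0, -0.041, 0.02, 0, 0],
    [0, -0.041, 0.02, 0, 0],
    [0, -0.041, 0.02, 0, 0],
    [0, -0.041, 0.021, 0, 0],
    [0, -0.04, 0.021, 0.01, 0],
    [0, 0, 0, 0.03, 0],
    [0, 0, 0, 0, 0],
    [0, 0, 0, 0, 0],
  ],
)

```text
clock: 34.6
position: [0.4791, -0.1074, 0.1043]
ee_rot: [-0.0, 0.747, -0.665, 0.001]
contact_force: [0.2, -0.3, -0.5]
width: 0.0474
```

```bash
python3 - <<'E'
from h import *
plan(.478,-.107,.012,-83.4)
c=cam('wrist'); print(c['camera_from_world'].tolist())
cv2.imwrite('pics/w29.png',manip.get_image('wrist')[:,:,::-1])
E
```

```text
t 34.60 p [ 0.4791 -0.1074  0.1043] yaw -83.4 F [ 0.2 -0.3 -0.5] w 0.0474 q6 1.09 q1 -0.36
turn tool-z total -0.000 rad -> q6 about 1.24 or other way 1.24
after turn: tool shift mm [-0.5  1.1 92.3] n 2 per row [-0.3  0.5 46.1]
[[0.11383576630579272, -0.9934983873796117, 0.0015403193451016656, -0.16047364980042575], [0.9601314490117633, 0.1096138541390581, -0.25716221261949535, -0.44754456244563157], [0.25532140319241986, 0.030753166583186692, 0.9663670233492871, -0.37616692009545677], [0.0, 0.0, 0.0, 1.0]]
```

View pics/w29.png

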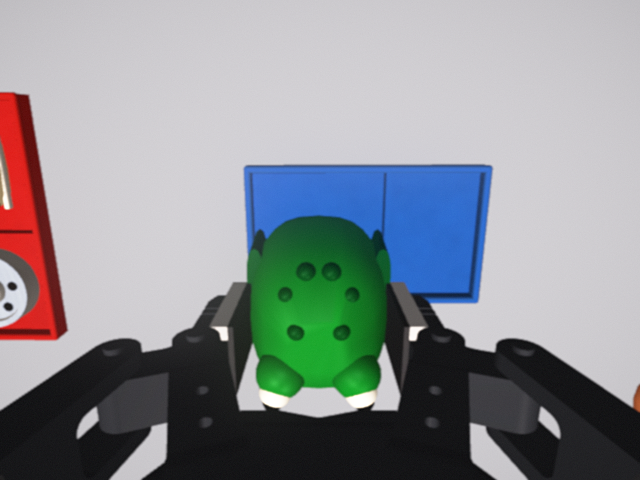

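```bash
python3 - <<'E'
from h import *
c=cam('wrist'); P=toplane(c,[[245,167],[491,167],[478,301],[384,172]],.013)[:,:2]*1000
L=np.array([[42,70.5],[42,-70.5],[-42,-70.5],[39,-12]])
a=L-L.mean(0); b=P-P.mean(0); th=np.arctan2((a[:,0]*b[:,1]-a[:,1]*b[:,0]).sum(),(a*b).sum()); R=np.array([[np.cos(th),-np.sin(th)],[np.sin(th),np.cos(th)]])
t=P.mean(0)-R@L.mean(0); print('yaw',np.degrees(th),'c',t,'res',(P-L@R.T-t).round(1)); print('large',R@[0,28.5]+t,'small',R@[0,-40.5]+t)
E
```

```text
yaw 6.960173920944541 c [ 481.97730949 -134.77406715] res [[ 0.5 -1. ]
 [-0.7 -0.5]
 [ 0.5 -0.6]
 [-0.4  2.1]]
large [ 478.52369662 -106.4840944 ] small [ 486.88507515 -174.97560737]
```

Call:
send_rows(
  increments=[
    [0, -0.001, 0.001, 0.04, 0],
    [0, 0, 0, 0.03, 0],
    [0, 0, 0, 0.008, 0],
    [0, 0, 0, 0.004, 0],
    [0, 0, 0, 0, 0],
    [0, 0, 0, 0, 0],
  ],
)

```text
clock: 35.4
position: [0.4779, -0.1062, 0.0225]
ee_rot: [-0.0, 0.747, -0.665, 0.001]
contact_force: [0.3, -0.4, -0.6]
width: 0.0472
```

```bash
python3 - <<'E'
from h import *
plan(.4783,-.1065,.0119,-83.4)
cv2.imwrite('pics/w30.png',manip.get_image('wrist')[:,:,::-1])
E
```

```text
t 35.40 p [ 0.4779 -0.1062  0.0225] yaw -83.4 F [ 0.3 -0.4 -0.6] w 0.0472 q6 1.09 q1 -0.36
turn tool-z total -0.000 rad -> q6 about 1.24 or other way 1.24
after turn: tool shift mm [ 0.3 -0.4 10.6] n 1 per row [ 0.3 -0.4 10.6]
```

View pics/w30.png

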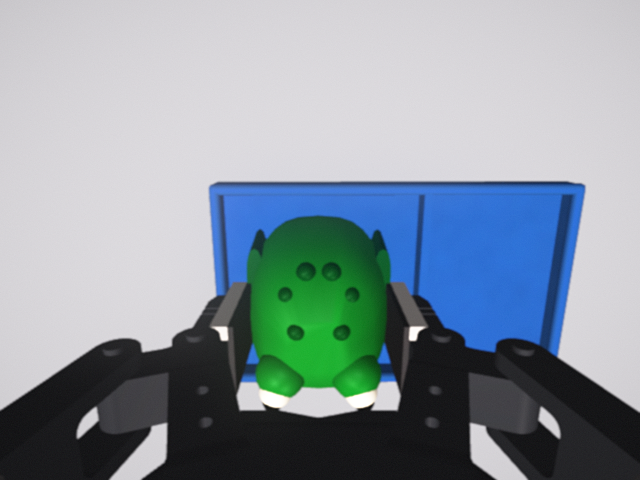

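```bash
python3 - <<'E'
from h import *
c=cam('wrist'); s=manip.get_state(); y=yawof(s['ee_rot']); b=np.array([np.sin(y),-np.cos(y)])
# frog raised 10.6+3 mm: underside z ~.0136
rear=toplane(c,[[320,217]],.0136+.02)[0]; eye=toplane(c,[[319,403]],.0136+.033)[0]
near=toplane(c,[[320,186]],.013)[0]; far=toplane(c,[[250,381]],.013)[0]
for n,p in(('rear',rear),('eye',eye),('near rim',near),('far rim',far)): print(n,((p-s['position'])[:2]@b*1000).round(1))
E
```

```text
rear -35.3
eye 26.6
near rim -42.6
far rim 41.3
```

Call:
send_rows(
  increments=[
    [0, 0, 0.003, 0, 0],
    [0, 0, 0, 0.006, 0],
    [0, 0, 0, 0.003, 0],
    [0, 0, 0, 0, 0],
    [0, 0, 0, 0, 0],
  ],
)

```text
clock: 36.08
position: [0.474, -0.1062, 0.0124]
ee_rot: [-0.0, 0.746, -0.665, -0.0]
contact_force: [0.2, -1.0, -0.6]
width: 0.0474
```

Call:
send_rows(
  increments=[
    [0, 0, 0, 0.0005, 0],
    [0, 0, 0, 0, 0],
    [0, 0, 0, 0, 0],
  ],
)

```text
clock: 36.45
position: [0.474, -0.1062, 0.0121]
ee_rot: [-0.0, 0.747, -0.665, 0.0]
contact_force: [-0.6, 0.0, -0.7]
width: 0.0478
```

Call:
send_rows(
  increments=[
    [0, 0, 0, 0.0005, 0],
    [0, 0, 0, 0, 0],
    [0, 0, 0, 0, 0],
  ],
)

```text
clock: 36.83
position: [0.4741, -0.1062, 0.0119]
ee_rot: [-0.0, 0.747, -0.665, 0.0]
contact_force: [-1.1, 0.6, 6.1]
width: 0.0473
```

Call:
send_rows(
  increments=[
    [0.6, 0, 0, 0, 0],
    [0.65, 0, 0, 0, 0],
    [0.7, 0, 0, 0, 0],
    [0.7, 0, 0, 0, 0],
    [0.7, 0, 0, -0.02, 0],
    [0.7, 0, 0, -0.04, 0],
    [0.8, 0, 0, -0.04, 0],
    [1, 0, 0, -0.04, 0],
  ],
)

```text
clock: 37.83
position: [0.4738, -0.1062, 0.1527]
ee_rot: [-0.0, 0.747, -0.665, -0.0]
contact_force: [-0.2, 0.3, -0.1]
width: 0.0837
```

```bash
python3 - <<'E'
from h import *
plan(.50,-.40,.18,-83.4)
cv2.imwrite('pics/w31.png',manip.get_image('wrist')[:,:,::-1])
E
```

```text
t 37.83 p [ 0.4738 -0.1062  0.1527] yaw -83.4 F [-0.2  0.3 -0.1] w 0.0837 q6 1.09 q1 -0.36
turn tool-z total -0.000 rad -> q6 about 0.78 or other way 0.78
after turn: tool shift mm [294.9   7.8 -27.3] n 6 per row [49.2  1.3 -4.5]
```

View pics/w31.png

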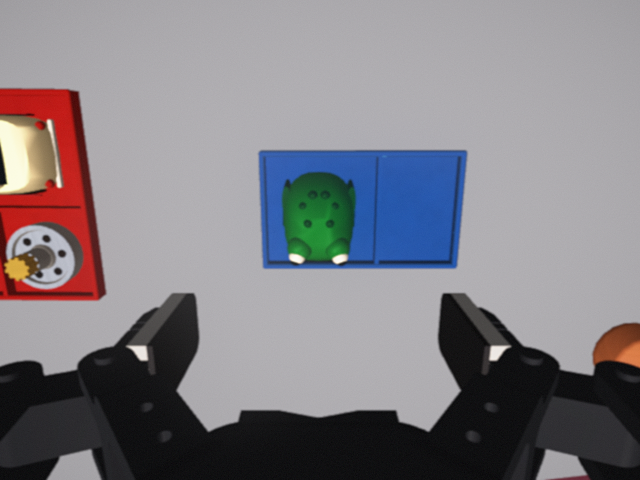

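Call:
send_rows(
  increments=[
    [1, 0.049, 0.001, -0.005, 0],
    [1, 0.049, 0.001, -0.005, 0],
    [1, 0.049, 0.001, -0.005, 0],
    [1, 0.049, 0.001, -0.005, 0],
    [1, 0.049, 0.001, -0.005, 0],
    [1, 0.049, 0.002, 0, 0],
    [1, 0, 0, 0, 0],
    [1, 0, 0, 0, 0],
  ],
)

```text
clock: 38.88
position: [0.5003, -0.3984, 0.1757]
ee_rot: [-0.0, 0.746, -0.666, -0.001]
contact_force: [-0.5, 0.8, 0.0]
width: 0.0854
```

```bash
python3 - <<'E'
from h import *
plan(.502,-.418,.05,-83.4)
im=manip.get_image('wrist')[:,:,::-1].copy(); cv2.imwrite('pics/w32.png',im)
t=manip.get_image('top')[:,:,::-1]; cv2.imwrite('pics/t32.png',t); cv2.imwrite('pics/t32c.png',cv2.resize(t[190:290,230:450],None,fx=3.6,fy=3.6))
c=cam('wrist');hsv=cv2.cvtColor(im,cv2.COLOR_BGR2HSV); m=cv2.inRange(hsv,(15,110,90),(35,255,255)); m[300:]=0
cs,_=cv2.findContours(m,cv2.RETR_EXTERNAL,cv2.CHAIN_APPROX_NONE)
for k in cs:
    if cv2.contourArea(k)>60:
        M=cv2.moments(k); p=[M['m10']/M['m00'],M['m01']/M['m00']]; print(p,cv2.contourArea(k),toplane(c,[p],.034)*1000)
E
```

```text
t 38.88 p [ 0.5003 -0.3984  0.1757] yaw -83.5 F [-0.5  0.8  0. ] w 0.0854 q6 0.67 q1 -0.78
turn tool-z total -0.001 rad -> q6 about 0.76 or other way 0.76
after turn: tool shift mm [ 19.6   0.5 125.7] n 3 per row [ 6.5  0.2 41.9]
[343.18782249742, 216.09958720330235] 323.0 [[ 503.42076588 -414.37607111   34.        ]]
[629.1289736603087, 204.96385104450496] 917.5 [[ 534.72588257 -614.77897062   34.        ]]
```

View pics/w32.png

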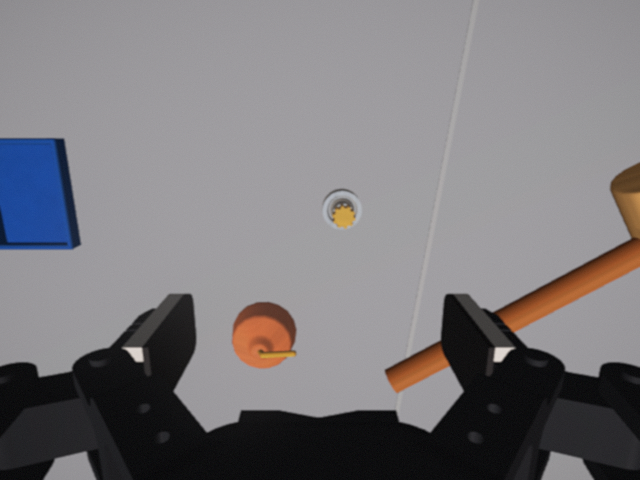

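View pics/t32c.png

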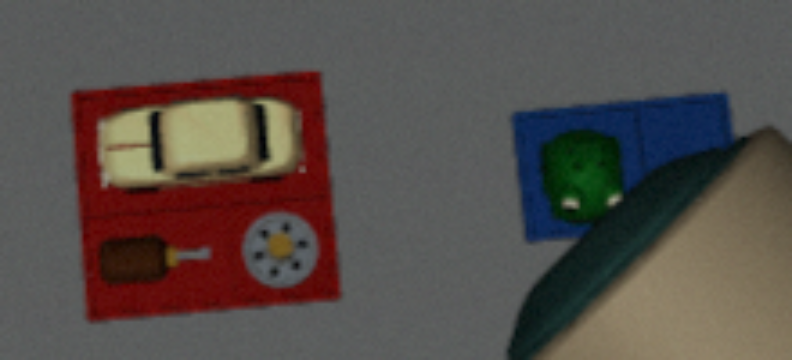

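Call:
send_rows(
  increments=[
    [1, 0.017, 0, 0.03, 0],
    [1, 0, 0, 0.05, 0],
    [0.6, 0, 0, 0.035, 0],
    [0.6, 0, 0, 0, 0],
    [0.6, 0, 0, 0, 0],
  ],
)

```text
clock: 39.6
position: [0.5037, -0.416, 0.0632]
ee_rot: [0.0, 0.747, -0.665, 0.001]
contact_force: [0.9, -1.1, 1.2]
width: 0.051
```

```bash
python3 - <<'E'
from h import *
plan(.503,-.4155,.015,-83.4)
cv2.imwrite('pics/w33.png',manip.get_image('wrist')[:,:,::-1])
E
```

```text
t 39.60 p [ 0.5037 -0.416   0.0632] yaw -83.4 F [ 0.9 -1.1  1.2] w 0.0510 q6 0.66 q1 -0.80
turn tool-z total 0.001 rad -> q6 about 0.77 or other way 0.77
after turn: tool shift mm [-0.6  0.7 48.2] n 1 per row [-0.6  0.7 48.2]
```

View pics/w33.png

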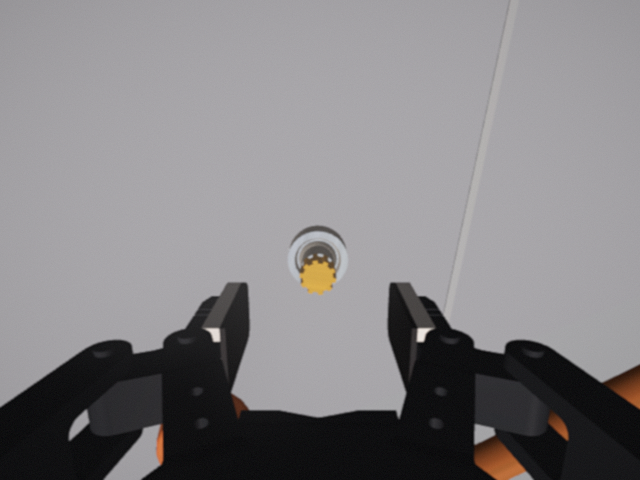

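Call:
send_rows(
  increments=[
    [0.6, 0, 0.001, 0.025, 0],
    [0.6, 0, 0, 0.015, 0],
    [0.6, 0, 0, 0.005, 0],
    [0.6, 0, 0, 0.001, 0],
    [0.6, 0, 0, 0, 0],
    [0.6, 0, 0, 0, 0],
  ],
)

```text
clock: 40.4
position: [0.502, -0.4164, 0.0161]
ee_rot: [0.0, 0.747, -0.665, 0.001]
contact_force: [-0.9, -0.0, 0.2]
width: 0.0516
```

```bash
python3 - <<'E'
from h import *
plan(.503,-.4155,.015,-83.4)
cv2.imwrite('pics/w34.png',manip.get_image('wrist')[:,:,::-1])
E
```

```text
t 40.40 p [ 0.502  -0.4164  0.0161] yaw -83.4 F [-0.9 -0.   0.2] w 0.0516 q6 0.66 q1 -0.80
turn tool-z total -0.000 rad -> q6 about 0.77 or other way 0.77
after turn: tool shift mm [-0.8 -1.1  1.1] n 1 per row [-0.8 -1.1  1.1]
```

View pics/w34.png

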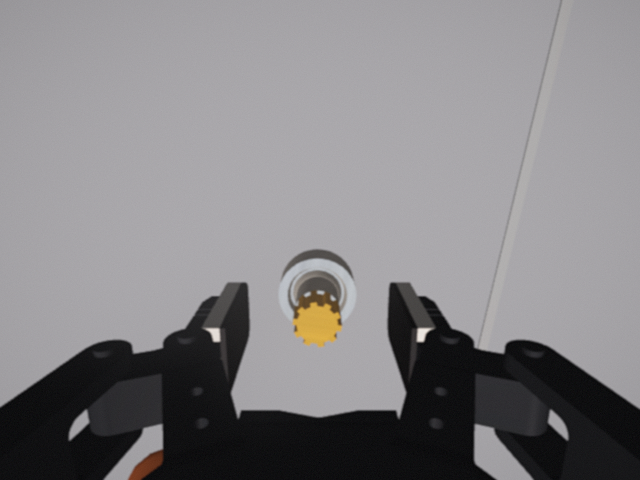

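Call:
send_rows(
  increments=[
    [0.6, 0, -0.002, 0.001, 0],
    [0.6, 0, 0, 0, 0],
    [0, 0, 0, 0, 0],
    [0, 0, 0, 0, 0],
    [0, 0, 0, 0, 0],
    [0, 0, 0, 0, 0],
    [0, 0, 0, 0, 0],
    [0, 0, 0, 0, 0],
  ],
  squeeze=45,
)

```text
clock: 41.45
position: [0.5038, -0.4159, 0.0146]
ee_rot: [-0.0, 0.747, -0.665, 0.0]
contact_force: [-0.3, -0.2, 1.2]
width: 0.0145
```

```bash
python3 - <<'E'
from h import *
show()
E
```

```text
t 41.45 p [ 0.5038 -0.4159  0.0146] yaw -83.4 F [-0.3 -0.2  1.2] w 0.0145 q6 0.66 q1 -0.80
```

Call:
send_rows(
  increments=[
    [0, 0, 0, -0.005, 0],
    [0, 0, 0, -0.02, 0],
    [0, 0, 0, -0.04, 0],
    [0, 0, 0, -0.04, 0],
    [0, 0, 0, -0.03, 0],
    [0, 0, 0, 0, 0],
  ],
)

```text
clock: 42.2
position: [0.5049, -0.4171, 0.1523]
ee_rot: [0.0, 0.747, -0.665, 0.003]
contact_force: [0.1, -0.3, -0.7]
width: 0.0139
```

```bash
python3 - <<'E'
from h import *
plan(.4867,-.1753,.10,-83.2)
cv2.imwrite('pics/w35.png',manip.get_image('wrist')[:,:,::-1])
E
```

```text
t 42.20 p [ 0.5049 -0.4171  0.1523] yaw -83.4 F [ 0.1 -0.3 -0.7] w 0.0139 q6 0.66 q1 -0.80
turn tool-z total -0.004 rad -> q6 about 1.11 or other way 1.11
after turn: tool shift mm [-242.3  -10.6   52.3] n 5 per row [-48.5  -2.1  10.5]
```

View pics/w35.png

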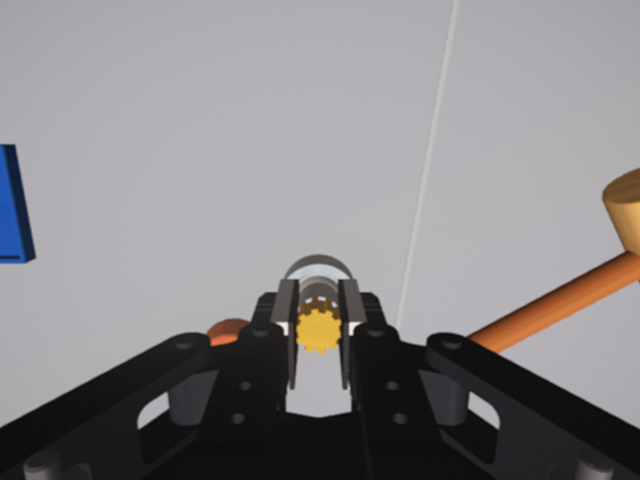

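Call:
send_rows(
  increments=[
    [0, -0.048, -0.002, 0, 0],
    [0, -0.048, -0.002, 0, 0],
    [0, -0.048, -0.002, 0, 0],
    [0, -0.048, -0.002, 0, 0],
    [0, -0.05, -0.002, 0.02, 0],
    [0, 0, 0, 0.03, 0],
    [0, 0, 0, 0, 0],
    [0, 0, 0, 0, 0],
  ],
)

```text
clock: 43.25
position: [0.486, -0.1748, 0.0993]
ee_rot: [0.0, 0.746, -0.666, -0.0]
contact_force: [-0.1, -0.4, -1.6]
width: 0.0142
```

```bash
python3 - <<'E'
from h import *
plan(.4867,-.1753,.0176,-83.2)
cv2.imwrite('pics/w36.png',manip.get_image('wrist')[:,:,::-1])
E
```

```text
t 43.25 p [ 0.486  -0.1748  0.0993] yaw -83.4 F [-0.1 -0.4 -1.6] w 0.0142 q6 0.98 q1 -0.48
turn tool-z total -0.004 rad -> q6 about 1.11 or other way 1.11
after turn: tool shift mm [ 0.6 -0.6 81.7] n 2 per row [ 0.3 -0.3 40.8]
```

View pics/w36.png

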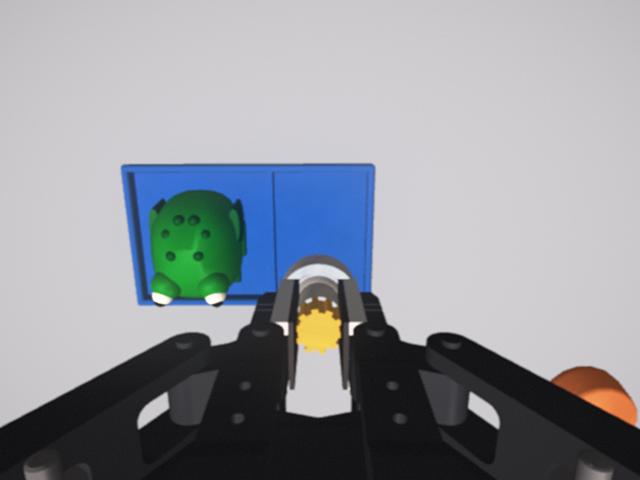

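Call:
send_rows(
  increments=[
    [0, 0.001, 0, 0.04, 0],
    [0, 0, 0, 0.025, 0],
    [0, 0, 0, 0.005, 0],
    [0, 0, 0, 0.002, 0],
    [0, 0, 0, 0, 0],
    [0, 0, 0, 0, 0],
  ],
)

```text
clock: 44.05
position: [0.4867, -0.1757, 0.0285]
ee_rot: [-0.0, 0.746, -0.665, 0.001]
contact_force: [-0.6, -0.4, -1.3]
width: 0.0143
```

```bash
python3 - <<'E'
from h import *
plan(.4867,-.1753,.0176,-83.2)
cv2.imwrite('pics/w37.png',manip.get_image('wrist')[:,:,::-1])
E
```

```text
t 44.05 p [ 0.4867 -0.1757  0.0285] yaw -83.4 F [-0.6 -0.4 -1.3] w 0.0143 q6 0.97 q1 -0.48
turn tool-z total -0.004 rad -> q6 about 1.11 or other way 1.11
after turn: tool shift mm [-0.4 -0.  10.9] n 1 per row [-0.4 -0.  10.9]
```

View pics/w37.png

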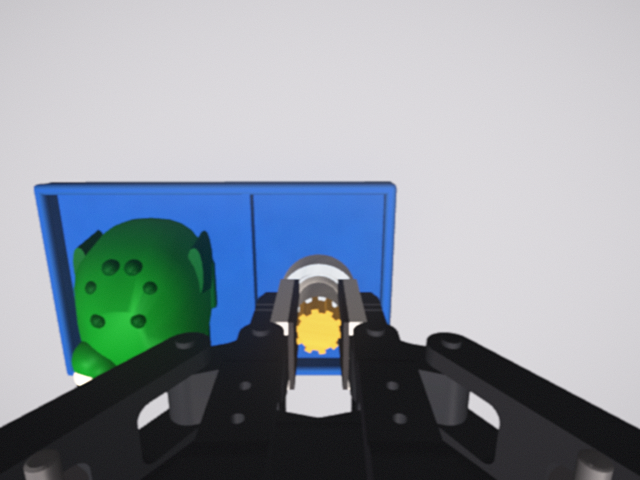

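Call:
send_rows(
  increments=[
    [0, 0, 0, 0.006, 0],
    [0, 0, 0, 0.003, 0],
    [0, 0, 0, 0.001, 0],
    [0, 0, 0, 0, 0],
    [0, 0, 0, 0, 0],
  ],
)

```text
clock: 44.72
position: [0.4857, -0.1751, 0.0176]
ee_rot: [0.0, 0.747, -0.665, -0.0]
contact_force: [-2.0, 1.2, 3.1]
width: 0.0141
```

Call:
send_rows(
  increments=[
    [0, 0, 0, 0.0005, 0],
    [0, 0, 0, 0, 0],
    [0, 0, 0, 0, 0],
  ],
)

```text
clock: 45.1
position: [0.4857, -0.1751, 0.0176]
ee_rot: [0.0, 0.747, -0.665, -0.0]
contact_force: [-2.9, 1.0, 6.7]
width: 0.0143
```

Call:
send_rows(
  increments=[
    [0, 0, 0, 0.0005, 0],
    [0, 0, 0, 0, 0],
    [0, 0, 0, 0, 0],
  ],
)

```text
clock: 45.48
position: [0.4857, -0.1751, 0.0175]
ee_rot: [-0.0, 0.747, -0.665, -0.0]
contact_force: [-3.1, 1.6, 11.0]
width: 0.0139
```

On the floor (11 N). Release and rise.

Call:
send_rows(
  increments=[
    [0, 0, 0, -0.0008, 0],
    [0.22, 0, 0, 0, 0],
    [0.3, 0, 0, 0, 0],
    [0.35, 0, 0, 0, 0],
    [0.35, 0, 0, 0, 0],
    [0.35, 0, 0, -0.02, 0],
    [0.35, 0, 0, -0.04, 0],
    [0.35, 0, 0, -0.04, 0],
  ],
)

```text
clock: 46.48
position: [0.4858, -0.1752, 0.1181]
ee_rot: [0.0, 0.746, -0.665, -0.0]
contact_force: [0.7, 0.3, -0.9]
width: 0.0299
```

Call:
send_rows(
  increments=[
    [0.6, 0, 0, -0.05, 0],
    [0.8, 0, 0, -0.05, 0],
    [0.8, 0.05, 0, 0, 0],
    [0.8, 0.05, 0, 0, 0],
    [0.8, 0.05, 0, 0, 0],
    [0.8, 0.05, 0, 0, 0],
    [0.8, 0.05, 0, 0, 0],
    [0.8, 0, 0, 0, 0],
  ],
)

```text
clock: 47.48
position: [0.5144, -0.4274, 0.2159]
ee_rot: [0.0, 0.745, -0.667, 0.0]
contact_force: [0.2, 0.8, 0.1]
width: 0.0681
```

```bash
python3 - <<'E'
from h import *
show()
t=manip.get_image('top')[:,:,::-1]; cv2.imwrite('pics/t38.png',t); cv2.imwrite('pics/t38c.png',cv2.resize(t[130:290,230:450],None,fx=3.6,fy=3.6))
cv2.imwrite('pics/s38.png',manip.get_image('side')[:,:,::-1]); cv2.imwrite('pics/w38.png',manip.get_image('wrist')[:,:,::-1])
E
```

```text
t 47.48 p [ 0.5144 -0.4274  0.2159] yaw -83.6 F [0.2 0.8 0.1] w 0.0681 q6 0.66 q1 -0.80
```

View pics/t38.png

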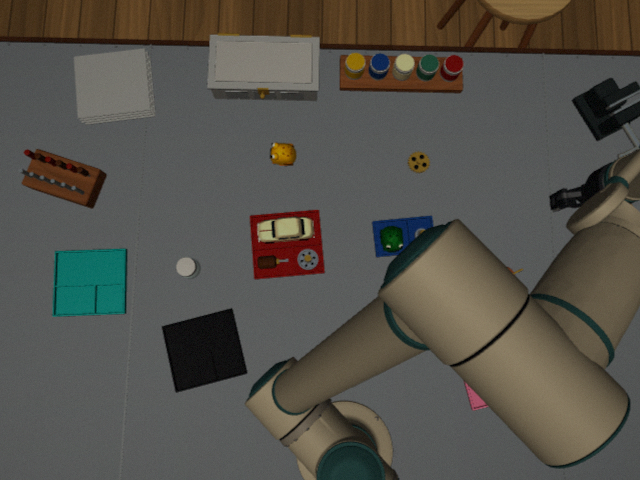

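View pics/t38c.png

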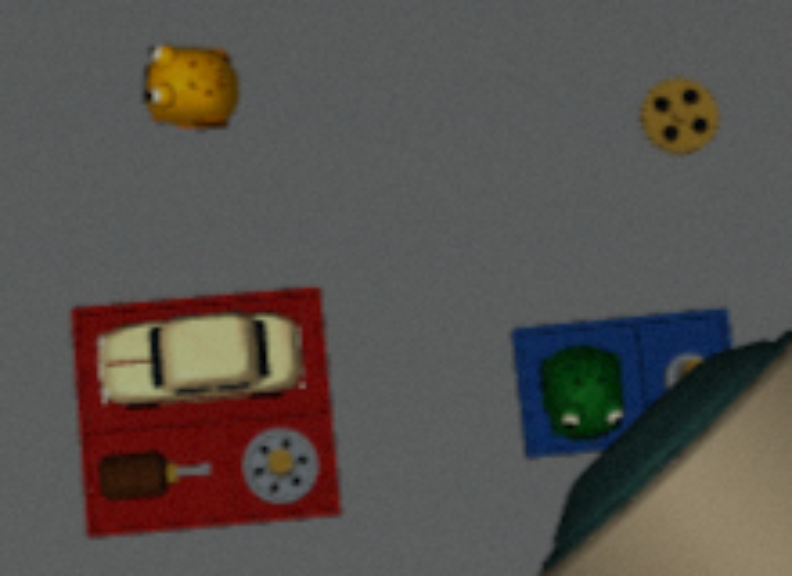

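View pics/s38.png

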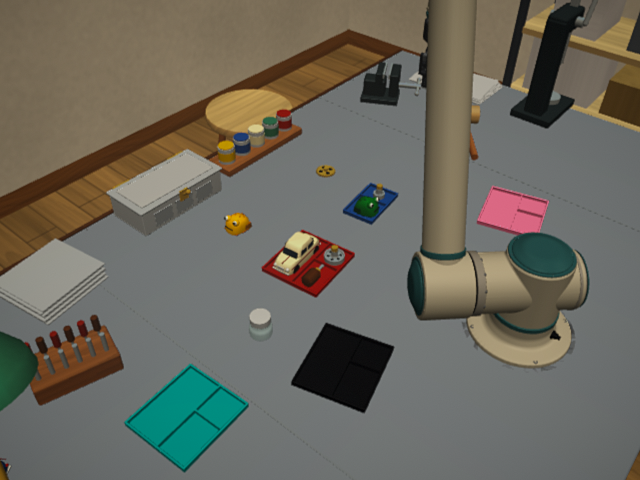

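```bash
python3 - <<'E'
import cv2
im=cv2.imread('pics/s38.png'); cv2.imwrite('pics/s38c.png',cv2.resize(im[170:300,250:410],None,fx=4.5,fy=4.5,interpolation=cv2.INTER_CUBIC))
E
```

```text
(no output)
```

View pics/s38c.png

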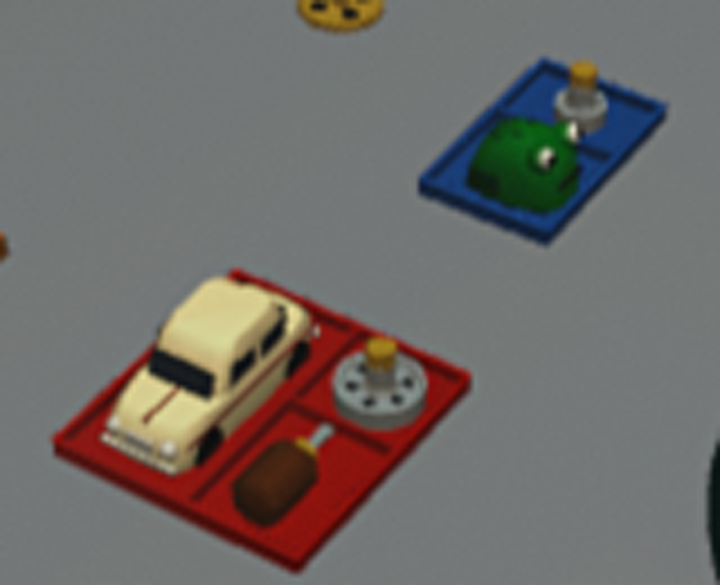

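All five parts sit flat in their bays, and the gripper is clear of everything. I'm handing in.

```bash
python3 -c "
from rig import manip
print(manip.sign_off())"
```

```text
the job is handed in; nothing more can be done
None
```

I made up both kits in the order asked and handed the job in at about 47.5 s of the 134 s allowed.

- **Red tray:** the cream sedan lies in the long bay, the large flywheel in the square bay, and the walnut screwdriver in the third bay along tray y.
- **Blue tray:** the green frog is in the larger bay along tray x, and the small flywheel is in the smaller bay.

**Final checks:** The last side view shows all five parts upright and flat inside their bays. In the last top view the arm hid part of the small flywheel, so its final position rests on the side view. The yellow frog, brass gear and jar look to be in their starting places in that top view. I lowered each part to the bay floor before releasing it, and the largest force I read was about 11 N, setting down the small flywheel.

**Disagreements:**
- The top and wrist cameras differed by 2 to 3 mm on positions, so I aimed between them, well inside the bay clearances.
- The gripper read about 14 mm on the 16 mm bosses, but both flywheels stayed level and did not slip.
- The frog sat about 3 mm off centre in the grip, so I corrected for that before setting it down.
- For the sedan, the force change on touching the floor was small, so I relied mainly on the matching height there.

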